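# Seat a blank in the clamping jig and tighten its screw by feel

## Task

In the blue jig, slide the pale wooden blank along its channel until its end is fully home against the brass stop, without ramming it. Then clamp it: turn the orange wing knob clockwise until the clamp bites (the resistance rises sharply), give it an eighth of a turn more and no further, and let go. Leave everything else on the bench alone.

Things in the scene. Friction and masses are not known exactly. Their poses are not given: they have to be found in the camera images.
- jig: Fixed clamping jig: blue base plate 250 x 110 x 12 mm with an aluminium bed (44 mm wide, flat top 30 mm above the table) along it. Origin on the table under the knob's axis; x runs along the channel towards the stop, z up. Base and bed reach from x = -170 to +80 mm.
- bridge (a point): Middle of the top of the jig's black bridge, 88 mm above the table, at x = 0 of the jig. The bridge (34 mm along x, 72 mm across, underside 74 mm above the table) spans the channel and carries the clamp screw. Two dark guide rails, 8 mm high above the bed and 23.6 mm apart, run beside the channel from x = -60 to +40 mm of the jig; the rest of the bed is bare.
- stop: Fixed brass end stop of the channel, 14 x 44 x 30 mm; origin on the bed at the middle of the face that the blank must meet (that face looks along -x; its axes are the jig's).
- blank_mid (a point): Centre of the pale wooden blank, a loose square bar 130 x 22 x 22 mm of about 60 g, lying on the bed in the channel under the bridge, its long x axis along the channel, +x towards the stop. It starts 30 to 55 mm short of the stop.
- blank_front (a point): Middle of the blank's front end face (the end that must meet the stop), 65 mm from the blank's centre along its +x.
- blank_tail (a point): Middle of the blank's tail end face, 65 mm from its centre along its -x. The tail stands on the bare part of the bed, beyond the rails, and can be pushed or gripped there. Even when home it is 90 mm from the knob's axis.
- knob_grip (a point): Centre of the orange wing knob's grip, on its vertical axis, 115 mm above the table. The wing is an upright bar 50 mm long (this point's x axis), 14 mm thick (y axis), from 104 to 128 mm above the table; pinch it across its thickness from above. Clockwise from above tightens. It starts in any position, hidden 0.9 to 2.4 rad short of the bite.
- screw_top (a point): The clamp screw where it leaves the bridge, 91 mm above the table, on the knob's axis. It lowers the foot 2 mm per radian of knob turn. Before the bite the knob turns against about 0.05 N m; at the bite the torque jumps to about 0.37 N m and stays near that, the knob sinking a little as the foot is pressed on. It stays where it is left; turned anticlockwise it runs slack again.
- foot: Round black clamp foot under the bridge, 18 mm across, 6 mm thick, on a stiff spring at the screw's lower end; origin at the centre of its underside. It starts 1.8 to 4.8 mm above the blank's upper face (52 mm above the table) and bears on it when the clamp bites. An eighth of a turn past the bite presses it on with about 10 N.
- spare_mid (a point): Bystander: centre of a dark spare blank, 130 x 22 x 22 mm, lying on the table.
- screwdriver: Bystander: screwdriver lying on the table, origin under it.
- glue: Bystander: small glue bottle, 44 mm across, 110 mm high, standing; origin at its base.
- wax: Bystander: round tin, 64 mm across, 50 mm high; origin at its base.
- tray: Bystander: grey parts tray, 160 x 120 x 35 mm; origin at its base.
- mallet: Bystander: hammer lying on the table, origin under it.
- mug: Bystander: blue mug, 80 mm across, 90 mm high; origin at its base.
Mind the look-alikes: they are no part of the job. Of the things shaped like the part that bears blank_mid, the wooden one is meant.

How it is judged:
On the way, in this order (a step that is already met when the one before it is completed fails the run):
1. the blank is home against the stop while the clamp is still open (x of blank_front in the frame of stop above -0.0015 m and contact force between foot and blank below 1 N), for 0.2 s.
2. the clamp has bitten on the blank, which is still home (x of blank_front in the frame of stop above -0.0015 m and contact force between foot and blank above 2 N), for 0.1 s.
At the end, for the whole second after the job is handed in: The blank lies at rest on the bed, its front end within 1.5 mm of the stop, and the clamp foot bears on it with 6.7 to 13.3 N (about 45 degrees past the bite, some 15 degrees either way) (x of blank_front in the frame of stop above -0.0015 m and z of blank_mid in the frame of jig below 0.0435 m and contact force between foot and blank between 6.7 and 13.3 N and linear speed of blank below 0.01 m/s); the robot touches nothing.
It fails at once if the clamp is overtightened: foot on blank above 13.8 N (contact force between foot and blank above 13.8 N).
It fails at once if the blank is rammed into the stop with over 30 N (contact force between blank and stop above 30 N).
It fails at once if another thing on the bench (spare blank, screwdriver, glue bottle, tin, tray, hammer, mug) is displaced by over 30 mm (distance of any of spare_mid, screwdriver, glue, wax, tray, mallet, mug from where it was at the start of the episode above 0.03 m).
It also fails if it takes over 72 s, if anything falls off the work surface, if the arm or the gripper's body presses on something with over 40 N, if the wrist force passes 120 N, or if a joint passes its speed limit or range.

## Robot

A 6-joint arm with a two-finger parallel gripper is mounted at the origin on the work surface. World frame = base frame: x ahead of the robot, y to its left, z up, the work surface at z = 0. Lengths are in m, angles in rad, forces in N, time in s.
With the tool pointing down it reaches from about 0.325 to 0.85 m from the base axis. Payload 4.4 kg.
Tool frame: the origin (TCP) lies at the very end of the fingers, on their centre line; the grasp point (between the pads) lies 19 mm behind it; z points along the fingers, y is the direction in which the jaws open and shut (so a half turn about z gives the same grasp; the last joint's range is limited). The gripper opens to 94 mm and grips with 3 to 60 N. Pads are 16 mm wide; open, the fingers measure 119 mm over their backs; the gripper's body (75 mm by 177 mm) begins 78 mm behind the grasp point.
Start: joints at [-1.498, 0.207, 1.542, -0, 1.393, -0.15], TCP at [0.128, -0.561, 0.205] pointing down, gripper open.
Joint ranges: [-2.73, 2.73], [-0.86, 2.22], [0.23, 2.46], [-1.11, 4.25], [0.08, 2.63], [-2.82, 2.82]. Speed limits (rad/s): [2.79, 2.79, 3.14, 3.14, 3.14, 3.14].

## Interface

Orientations are given as a 3x3 rotation matrix whose columns are the frame's x, y, z axes.
In Python, from rig import ctrl gives the robot as it stands. The module is installed in compiled form; this text tells all that it offers.
- The arm moves only by the tool send_rows, never from a script. Its argument "steps" is a list of rows, each an object of numbers: "tx", "ty", "tz": the shift along the tool's x, y, z in cm; "ax", "ay", "az": the turn, a rotation vector about the tool's x, y, z in degrees; "fingers": the finger opening in cm, from 0 to 9.4. A call has 1 to 12 rows; each row shifts and turns the pose as measured when the row begins, along the tool's axes as they then stand; what a row does not reach is not made up. A row lasts 1/12 s, in which the tool goes at most 41.7 mm and 7.16 degrees, less where a joint would pass 70% of its speed; a pose out of reach is approached as far as the arm can. A call is refused whole if a number of a shift passes 4.17 or a number of a turn 7.16, either way. A call with a gripper value outside its range is refused whole. The fingers move at their own pace and stop on an object; "squeeze" is the grip in N (left out, the last holds). Time passes only in rows, so rows that do not move let the fingers close. It gives the time, the measured TCP pose, the force and the opening at its end, in the units of the state.
- ctrl.observe(): the state, without advancing time (a new reading comes with each control period).
- ctrl.grab_frame(name): name is "scene" or "top"; returns the picture (480x640x3 uint8, red, green, blue); there is no depth.
- ctrl.camera_info(name): a dict with "fx", "fy", "cx", "cy" (pixels), "world_from_camera" (4x4, takes a point from camera to world coordinates). Camera axes: x right, y down, z forward; pixel columns grow to the right and rows downward; lengths in m; the calibration is good to about 2 mm. A picture is of the moment at which its call begins. camera_info takes no time and is no camera call.
- ctrl.sign_off(): hands the job in, once; it reports no verdict.
The state is a dict: "time": time; "joints": joint angles; "qd": joint speeds; "joint_torque": joint torques, N m; "tool_pos": TCP position; "ee_rot": TCP orientation; "ft_force": force on the tool from outside, world axes, zero at the start; "moment": the same for the moment, N m; "grip_width": finger opening in m.
Only numpy, scipy, OpenCV 4.12 (cv2) and the standard library are available. Lean on these libraries where they do the work, as an engineer would, in place of code of your own. Each camera call takes 0.05 s, during which the arm holds its last target.

## Working session

There is one attempt and no reset: what is moved stays moved. The work goes in short steps, Python scripts to look and compute and a tool call to move; the robot and the scene stay as the last step left them, time stands still between calls to the robot, and variables do not carry over. Pictures are saved under pics/ and viewed, and the job is handed in when it is done.

Besides the shell and the picture viewer there is one more tool, called after "Request:" by a JSON object that holds its "op" and its "data". send_rows: Moves the arm, as the interface text tells. Its arguments: {"type":"object","properties":{"steps":{"type":"array"},"squeeze":{"type":"number"}},"required":["steps"]}

```bash
mkdir -p pics; python3 - <<'E'
from rig import ctrl
import cv2,numpy as np
np.set_printoptions(precision=4,suppress=True)
for n in("scene","top"):
    cv2.imwrite(f"pics/{n}0.png",ctrl.grab_frame(n)[:,:,::-1]); print(ctrl.camera_info(n))
print(ctrl.observe())
E
```

```text
{'fx': 572.5796746588039, 'fy': 572.5796746588039, 'cx': 324.2578150988732, 'cy': 235.20964843428106, 'world_from_camera': array([[ 0.6968,  0.6198, -0.3609,  1.0701],
       [ 0.7172, -0.6095,  0.3378, -0.4805],
       [-0.0106, -0.4943, -0.8692,  1.34  ],
       [ 0.    ,  0.    ,  0.    ,  1.    ]])}
{'fx': 560.5474142523375, 'fy': 560.5474142523375, 'cx': 321.8281749670103, 'cy': 227.1879199795677, 'world_from_camera': array([[-0.0014, -0.9962,  0.0869,  0.4332],
       [-1.    ,  0.0014, -0.0011,  0.0208],
       [ 0.0009, -0.0869, -0.9962,  1.4921],
       [ 0.    ,  0.    ,  0.    ,  1.    ]])}
{'time': 0.1, 'joints': array([-1.4975,  0.2074,  1.5428, -0.    ,  1.3935, -0.1505]), 'qd': array([ 0.0018, -0.0013, -0.0009,  0.0005, -0.0006, -0.    ]), 'joint_torque': array([  0.0002, -37.1865, -28.2291,   0.07  ,   0.031 ,  -0.0001]), 'tool_pos': array([ 0.1275, -0.5599,  0.2044]), 'ee_rot': array([[ 0.9751,  0.2219, -0.0002],
       [ 0.2219, -0.9751,  0.0021],
       [ 0.0003, -0.0021, -1.    ]]), 'ft_force': array([ 0.4482, -0.3456, -0.6856]), 'moment': array([ 0.0319,  0.086 , -0.0088]), 'grip_width': 0.09427085164152071}
```

View pics/scene0.png

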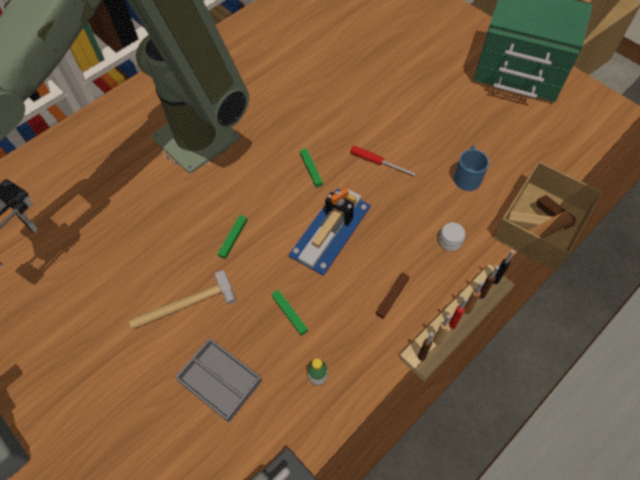

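View pics/top0.png

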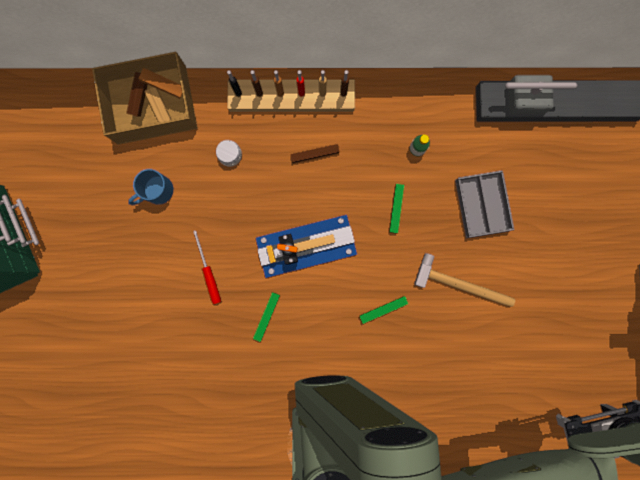

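The blue jig is at top (305,247) and scene (332,232), with the brass stop on its left end in the top view. These could be taken for the blank:
- the pale bar in the jig, top (315,242)
- the dark spare, top (315,154)
- the green sticks, top (397,208), (267,317) and (383,310)
- the wood scraps in the box, top (155,90)

By the description I choose the pale bar in the jig. Next is a close crop to check it.

```bash
python3 - <<'E'
import cv2,numpy as np
a=cv2.imread("pics/top0.png")[205:285,245:365]; b=cv2.imread("pics/scene0.png")[180:280,280:380]
cv2.imwrite("pics/ct.png",cv2.resize(a,None,fx=6,fy=6,interpolation=cv2.INTER_CUBIC))
cv2.imwrite("pics/cs.png",cv2.resize(b,None,fx=6,fy=6,interpolation=cv2.INTER_CUBIC))
E
```

```text
(no output)
```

View pics/ct.png

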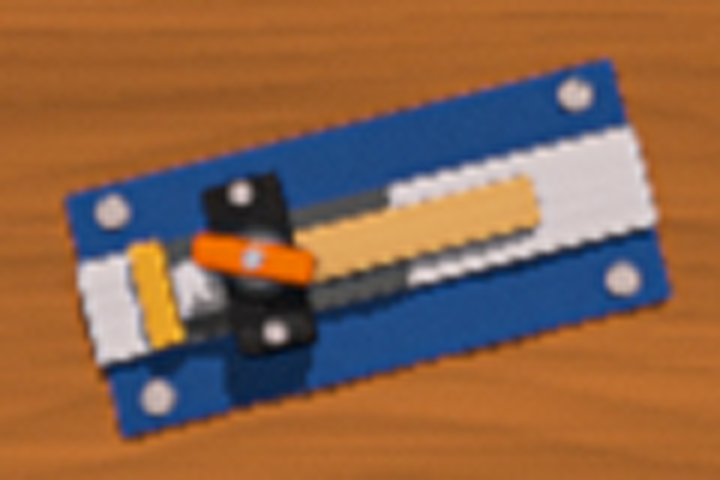

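View pics/cs.png

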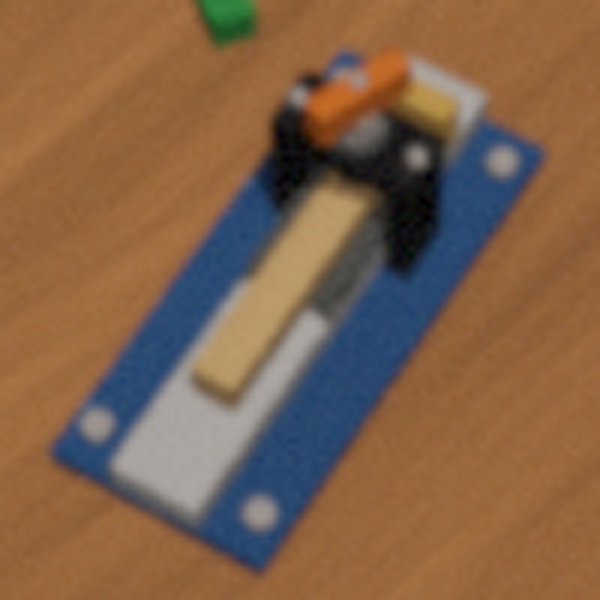

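The crop confirms the choice. The pale blank lies on the bed under the black bridge with its tail at crop (538,203), and the brass stop is at crop (157,295). The orange wing is centred at about (254,258).

```bash
cat > h.py <<'E'
import cv2,numpy as np
from rig import ctrl
np.set_printoptions(precision=4,suppress=True)
def ray(n,p,z):
    c=ctrl.camera_info(n);T=c["world_from_camera"];d=T[:3,:3]@np.array([(p[0]-c["cx"])/c["fx"],(p[1]-c["cy"])/c["fy"],1.]);o=T[:3,3]
    return o+d*(z-o[2])/d[2]
def mask(im,lo,hi,roi):
    h=cv2.cvtColor(im,cv2.COLOR_BGR2HSV);m=cv2.inRange(h,lo,hi);k=np.zeros_like(m);x0,y0,x1,y1=roi;k[y0:y1,x0:x1]=1;return m*k
def big(m):
    c=max(cv2.findContours(m,cv2.RETR_EXTERNAL,cv2.CHAIN_APPROX_NONE)[0],key=cv2.contourArea);return c
R={"top":(245,205,365,285),"scene":(280,180,380,280)}
E
python3 - <<'E'
from h import *
for n in("top","scene"):
    im=cv2.imread(f"pics/{n}0.png")
    m=mask(im,(100,120,50),(125,255,255),R[n]); pts=cv2.findNonZero(m)
    w=np.array([ray(n,p[0],0.012)[:2] for p in pts],np.float32)
    c,s,a=cv2.minAreaRect(w*1000);print(n,"base",c,s,a)
    m=mask(im,(3,200,200),(13,255,255),R[n]);ct=big(m);print("orange area",cv2.contourArea(ct),cv2.minAreaRect(ct))
    pts=cv2.findNonZero(m*(cv2.drawContours(np.zeros_like(m),[ct],-1,1,-1)))
    w=np.array([ray(n,p[0],0.128 if n=="top" else .120)[:2] for p in pts],np.float32)
    print(" knob",w.mean(0),cv2.minAreaRect(w*1000))
    h=cv2.cvtColor(im,cv2.COLOR_BGR2HSV)
    if n=="top":
        print(h[238,320],h[254,271],h[248,281],h[248,292])
E
```

```text
top base (513.03125, 61.63622283935547) (107.99967193603516, 246.7435760498047) 14.022798538208008
orange area 4.0 ((280.3276062011719, 247.93104553222656), (7.613508701324463, 1.8569533824920654), 21.801406860351562)
 knob [0.502  0.1209] ((501.5882873535156, 120.4735107421875), (18.581090927124023, 4.51381778717041), 68.1533432006836)
[ 17 151 226] [ 19 207 230] [ 13 255 235] [ 14 255 237]
scene base (517.3399047851562, 58.80604553222656) (105.19883728027344, 244.73037719726562) 14.170524597167969Traceback (most recent call last):
  File "<stdin>", line 7, in <module>
  File "h.py", line 10, in big
    c=max(cv2.findContours(m,cv2.RETR_EXTERNAL,cv2.CHAIN_APPROX_NONE)[0],key=cv2.contourArea);return c
ValueError: max() iterable argument is empty
```

```bash
python3 - <<'E'
from h import *
for n in("top","scene"):
    im=cv2.imread(f"pics/{n}0.png")
    h=cv2.cvtColor(im,cv2.COLOR_BGR2HSV)
    r=R[n]; 
    m=mask(im,(5,225,120),(15,255,255),r);ct=big(m);print(n,"orange",cv2.contourArea(ct),cv2.minAreaRect(ct))
    m=m&cv2.drawContours(np.zeros_like(m),[ct],-1,255,-1)
    pts=cv2.findNonZero(m)
    w=np.array([ray(n,p[0],0.128)[:2] for p in pts],np.float32);print(" knob",len(pts),w.mean(0)*1000,cv2.minAreaRect(w*1000))
    m=mask(im,(14,90,150),(20,175,255),r);ct=big(m)
    m=m&cv2.drawContours(np.zeros_like(m),[ct],-1,255,-1)
    w=np.array([ray(n,p[0],0.052)[:2] for p in cv2.findNonZero(m)],np.float32);print(" blank",cv2.minAreaRect(w*1000),cv2.boxPoints(cv2.minAreaRect(w*1000)).tolist())
    m=mask(im,(18,180,150),(24,255,255),r);ct=big(m)
    m=m&cv2.drawContours(np.zeros_like(m),[ct],-1,255,-1)
    w=np.array([ray(n,p[0],0.060)[:2] for p in cv2.findNonZero(m)],np.float32);print(" stop",cv2.minAreaRect(w*1000))
E
```

```text
top orange 31.5 ((281.0500183105469, 246.3500213623047), (7.905693531036377, 5.692099571228027), 18.43494987487793)Traceback (most recent call last):
  File "<stdin>", line 9, in <module>
  File "h.py", line 5, in ray
    c=ctrl.camera_info(n);T=c["world_from_camera"];d=T[:3,:3]@np.array([(p[0]-c["cx"])/c["fx"],(p[1]-c["cy"])/c["fy"],1.]);o=T[:3,3]
ValueError: time passes only in moves, steps and waits
```

```bash
sed -i 's/c=ctrl.camera_info(n);T/c=CI[n];T/' h.py; sed -i '3a CI={n:ctrl.camera_info(n) for n in ("top","scene")}' h.py
python3 - <<'E'
from h import *
for n in("top","scene"):
    im=cv2.imread(f"pics/{n}0.png")
    h=cv2.cvtColor(im,cv2.COLOR_BGR2HSV)
    if n=="top":print(h[243:253,277:298,0]);print(h[243:253,277:298,1])
    r=R[n]
    m=mask(im,(5,200,120),(16,255,255),r)
    m[:,:]=cv2.morphologyEx(m,cv2.MORPH_CLOSE,np.ones((3,3),np.uint8))
    ct=big(m);print(n,"orange",cv2.contourArea(ct),cv2.minAreaRect(ct))
    m=m&cv2.drawContours(np.zeros_like(m),[ct],-1,255,-1)
    pts=cv2.findNonZero(m)
    w=np.array([ray(n,p[0],0.128)[:2] for p in pts],np.float32);print(" knob",len(pts),w.mean(0)*1000,cv2.minAreaRect(w*1000))
    m=mask(im,(14,90,150),(20,175,255),r);ct=big(m)
    m=m&cv2.drawContours(np.zeros_like(m),[ct],-1,255,-1)
    w=np.array([ray(n,p[0],0.052)[:2] for p in cv2.findNonZero(m)],np.float32);print(" blank",cv2.minAreaRect(w*1000),cv2.boxPoints(cv2.minAreaRect(w*1000)).tolist())
    m=mask(im,(18,180,150),(24,255,255),r);ct=big(m)
    m=m&cv2.drawContours(np.zeros_like(m),[ct],-1,255,-1)
    w=np.array([ray(n,p[0],0.060)[:2] for p in cv2.findNonZero(m)],np.float32);print(" stop",cv2.minAreaRect(w*1000))
E
```

```text
[[114 137 164   2   1 172 170 173 126 120 120 120 100 108 113 109  15  16
   16  16  17]
 [179  10  13  13  12  13  12   9   7   7   6   4 175 150 130 120  15  17
   17  16  17]
 [ 10  14  14  14  14  14  13  13  14  11  10   8   6   5   5   6  10  16
   16  16  17]
 [ 12  13  14  14  14  14  14  14  12   9   9  10  12  13  13  13  13  13
   13  14  16]
 [ 11  13  14  14  14  14  14  14   7 177 167   8  12  15  14  14  14  14
   14  15  14]
 [  8  13  13  13  13  13  13  14   7 176 146   5  12  14  14  14  14  14
   14  13  13]
 [  3   6   9  12  12  12  12  13  10   5   2   8  14  14  14  14  14  14
   14  13  13]
 [167 163 174   3   3   9  12  12  10  10  10  13  13  13  13  14  14  14
   14  13  14]
 [  0 170 158 128 110 120 165   2   5   4   7   6   8  10  13  13  12  13
   13  13  14]
 [175 175 176 165 150 120 100 105  90 150 150 140 135 171   1   9  12  11
   12   7  10]]
[[134  96 110 141  99  83  87  24  25   4   4   8  12  23  25  62  69 114
  127 134 129]
 [111 206 255 255 255 255 236 182 124  92  51  31  14  14  12  29 116 145
  148 151 147]
 [211 255 255 255 255 255 255 2
[... 1386 characters left out ...]
381, 16.120866775512695), 59.036251068115234)
 knob 75 [510.1544  95.79  ] ((509.1356506347656, 97.19474792480469), (43.06136703491211, 18.64678382873535), 80.92416381835938)
 blank ((475.398681640625, 62.37855529785156), (367.1733093261719, 96.31104278564453), 89.93280792236328) [[427.02789306640625, -121.1514892578125], [523.3389282226562, -121.26443481445312], [523.7694702148438, 245.90859985351562], [427.45843505859375, 246.02154541015625]]Traceback (most recent call last):
  File "<stdin>", line 16, in <module>
  File "h.py", line 11, in big
    c=max(cv2.findContours(m,cv2.RETR_EXTERNAL,cv2.CHAIN_APPROX_NONE)[0],key=cv2.contourArea);return c
ValueError: max() iterable argument is empty
```

Request:
{"op": "send_rows", "data": {"steps": [{"tx":3.0,"ty":-2.7},{"tx":3.0,"ty":-2.7},{"tx":3.0,"ty":-2.7},{"tx":3.0,"ty":-2.7},{"tx":3.0,"ty":-2.7},{"tx":3.0,"ty":-2.7},{"tx":3.0,"ty":-2.7},{"tx":3.0,"ty":-2.7},{"tx":3.0,"ty":-2.7},{"tx":3.0,"ty":-2.7},{"tx":3.0,"ty":-2.7},{"tx":3.0,"ty":-2.7,"fingers":5.0}]}}

```text
schema error: expected keys tx, ty, tz, ax, ay, az, fingers
```

Request:
{"op": "send_rows", "data": {"steps": [{"az":-7},{"az":-7},{"az":-7},{"az":-7},{"az":-7},{"az":-7},{"az":-7},{"az":-7},{"az":-7},{"az":-7},{"az":-7},{"az":-7}]}}

```text
schema error: expected keys tx, ty, tz, ax, ay, az, fingers
```

```bash
cat > st.py <<'E'
from h import *
import sys
o=ctrl.observe();R_=o["ee_rot"];p=o["tool_pos"]
print("t",round(o["time"],2),"p",p*1000,"yaw",round(float(np.degrees(np.arctan2(R_[1,0],R_[0,0]))),2),"z",R_[:,2],"q",o["joints"],"F",o["ft_force"],"M",o["moment"],"w",round(o["grip_width"]*1000,2))
if len(sys.argv)>3:
    d=R_.T@(np.array([float(v) for v in sys.argv[1:4]])/1000-p)*100;print("to go cm tool",d)
E
python3 st.py 529.4 -1.4 200
```

```text
t 0.1 p [ 127.5142 -559.9264  204.3985] yaw 12.82 z [-0.0002  0.0021 -1.    ] q [-1.4975  0.2074  1.5428 -0.      1.3935 -0.1505] F [ 0.4482 -0.3456 -0.6856] M [ 0.0319  0.086  -0.0088] w 94.27
to go cm tool [ 51.5815 -45.5399   0.5479]
```

All keys are needed in every row.

Request:
{"op": "send_rows", "data": {"steps": [{"tx":3.0,"ty":-2.7,"tz":0,"ax":0,"ay":0,"az":0,"fingers":5},{"tx":3.0,"ty":-2.7,"tz":0,"ax":0,"ay":0,"az":0,"fingers":5},{"tx":3.0,"ty":-2.7,"tz":0,"ax":0,"ay":0,"az":0,"fingers":5},{"tx":3.0,"ty":-2.7,"tz":0,"ax":0,"ay":0,"az":0,"fingers":5},{"tx":3.0,"ty":-2.7,"tz":0,"ax":0,"ay":0,"az":0,"fingers":5},{"tx":3.0,"ty":-2.7,"tz":0,"ax":0,"ay":0,"az":0,"fingers":5},{"tx":3.0,"ty":-2.7,"tz":0,"ax":0,"ay":0,"az":0,"fingers":5},{"tx":3.0,"ty":-2.7,"tz":0,"ax":0,"ay":0,"az":0,"fingers":5},{"tx":3.0,"ty":-2.7,"tz":0,"ax":0,"ay":0,"az":0,"fingers":5},{"tx":3.0,"ty":-2.7,"tz":0,"ax":0,"ay":0,"az":0,"fingers":5},{"tx":3.0,"ty":-2.7,"tz":0,"ax":0,"ay":0,"az":0,"fingers":5},{"tx":3.0,"ty":-2.7,"tz":0,"ax":0,"ay":0,"az":0,"fingers":5}]}}

```text
time: 1.1
tool_pos: [0.4093, -0.1553, 0.199]
ee_rot: [[0.979, 0.205, -0.004], [0.205, -0.979, 0.007], [-0.002, -0.008, -1.0]]
ft_force: [0.7, -0.9, 0.1]
grip_width: 0.0498
```

Request:
{"op": "send_rows", "data": {"steps": [{"tx":0,"ty":0,"tz":0,"ax":0,"ay":0,"az":-7,"fingers":5},{"tx":0,"ty":0,"tz":0,"ax":0,"ay":0,"az":-7,"fingers":5},{"tx":0,"ty":0,"tz":0,"ax":0,"ay":0,"az":-7,"fingers":5},{"tx":0,"ty":0,"tz":0,"ax":0,"ay":0,"az":-7,"fingers":5},{"tx":0,"ty":0,"tz":0,"ax":0,"ay":0,"az":-7,"fingers":5},{"tx":0,"ty":0,"tz":0,"ax":0,"ay":0,"az":-7,"fingers":5},{"tx":0,"ty":0,"tz":0,"ax":0,"ay":0,"az":-7,"fingers":5},{"tx":0,"ty":0,"tz":0,"ax":0,"ay":0,"az":-7,"fingers":5},{"tx":0,"ty":0,"tz":0,"ax":0,"ay":0,"az":-7,"fingers":5},{"tx":0,"ty":0,"tz":0,"ax":0,"ay":0,"az":-7,"fingers":5},{"tx":0,"ty":0,"tz":0,"ax":0,"ay":0,"az":-7,"fingers":5},{"tx":0,"ty":0,"tz":0,"ax":0,"ay":0,"az":-7,"fingers":5}]}}

```text
time: 2.1
tool_pos: [0.4098, -0.1408, 0.1935]
ee_rot: [[-0.138, 0.99, -0.012], [0.99, 0.138, 0.016], [0.018, -0.01, -1.0]]
ft_force: [0.2, -0.4, -0.2]
grip_width: 0.0503
```

```bash
python3 st.py 529.4 -1.4 150
```

```text
t 2.1 p [ 409.8073 -140.7934  193.4609] yaw 97.93 z [-0.012   0.0162 -0.9998] q [-0.5375 -0.0803  1.8714  0.008   1.3691 -0.6776] F [ 0.2185 -0.3785 -0.2221] M [-0.0609 -0.0931 -0.0126] w 50.28
to go cm tool [12.0773 13.8113  4.4277]
```

```bash
cat >> st.py <<'E'
if len(sys.argv)>4:
    y=np.radians(float(sys.argv[4]));D=np.array([[np.cos(y),np.sin(y),0],[np.sin(y),-np.cos(y),0],[0,0,-1]])
    from scipy.spatial.transform import Rotation as Ro
    print("turn deg",np.degrees(Ro.from_matrix(R_.T@D).as_rotvec()),"shift after turn",D.T@(np.array([float(v) for v in sys.argv[1:4]])/1000-p)*100)
E
python3 st.py 529.4 -1.4 120 104
```

```text
t 2.1 p [ 409.8073 -140.7934  193.4609] yaw 97.93 z [-0.012   0.0162 -0.9998] q [-0.5375 -0.0803  1.8714  0.008   1.3691 -0.6776] F [ 0.2185 -0.3785 -0.2221] M [-0.0609 -0.0931 -0.0126] w 50.28
to go cm tool [12.0241 13.8403  7.4271]
turn deg [-0.4998 -1.0451 -6.0657] shift after turn [10.6321 14.9763  7.3461]
```

Request:
{"op": "send_rows", "data": {"steps": [{"tx":0,"ty":0,"tz":0,"ax":-0.6,"ay":-1.0,"az":-6.1,"fingers":5},{"tx":2.0,"ty":2.5,"tz":0,"ax":0,"ay":0,"az":0,"fingers":5},{"tx":2.0,"ty":2.5,"tz":0,"ax":0,"ay":0,"az":0,"fingers":5},{"tx":2.0,"ty":2.5,"tz":0,"ax":0,"ay":0,"az":0,"fingers":5},{"tx":2.0,"ty":2.5,"tz":0,"ax":0,"ay":0,"az":0,"fingers":5},{"tx":2.0,"ty":2.5,"tz":0,"ax":0,"ay":0,"az":0,"fingers":5},{"tx":0,"ty":0,"tz":0,"ax":0,"ay":0,"az":0,"fingers":5}]}}

```text
time: 2.68
tool_pos: [0.5067, -0.0089, 0.1904]
ee_rot: [[-0.245, 0.969, -0.002], [0.969, 0.245, 0.001], [0.002, -0.002, -1.0]]
ft_force: [-0.1, -0.1, 0.6]
grip_width: 0.0503
```

```bash
python3 st.py 529.4 -1.4 34 104
```

```text
t 2.68 p [506.682   -8.8698 190.3954] yaw 104.19 z [-0.0025  0.0013 -1.    ] q [-0.189   0.0762  1.7217  0.0009  1.3464 -0.4369] F [-0.1442 -0.1009  0.6095] M [-0.027  -0.0767 -0.0253] w 50.27
to go cm tool [ 0.1374  2.4176 15.6349]
turn deg [-0.1175 -0.1087  0.1936] shift after turn [ 0.1752  2.385  15.6395]
```

Request:
{"op": "send_rows", "data": {"steps": [{"tx":0.2,"ty":2.4,"tz":2,"ax":0,"ay":0,"az":0.2,"fingers":5},{"tx":0,"ty":0,"tz":3,"ax":0,"ay":0,"az":0,"fingers":5},{"tx":0,"ty":0,"tz":3,"ax":0,"ay":0,"az":0,"fingers":5},{"tx":0,"ty":0,"tz":3,"ax":0,"ay":0,"az":0,"fingers":5},{"tx":0,"ty":0,"tz":0,"ax":0,"ay":0,"az":0,"fingers":5}]}}

```text
time: 3.1
tool_pos: [0.532, 0.0001, 0.0783]
ee_rot: [[-0.248, 0.969, 0.002], [0.969, 0.248, -0.001], [-0.002, 0.002, -1.0]]
ft_force: [-1.8, -0.2, -0.1]
grip_width: 0.0501
```

```bash
python3 st.py 529.4 -1.4 34 104; python3 - <<'E'
from h import *
a=ctrl.grab_frame("scene")[:,:,::-1];cv2.imwrite("pics/s1.png",a)
cv2.imwrite("pics/s1c.png",cv2.resize(a[160:290,270:390],None,fx=4.5,fy=4.5,interpolation=cv2.INTER_CUBIC))
E
```

```text
t 3.1 p [532.0427   0.0969  78.2625] yaw 104.35 z [ 0.0019 -0.0012 -1.    ] q [-0.162   0.2574  1.7648 -0.001   1.1173 -0.412 ] F [-1.806  -0.2246 -0.1484] M [-0.0691 -0.0183 -0.0124] w 50.11
to go cm tool [-0.0722 -0.3001  4.4259]
turn deg [0.0911 0.0944 0.3482] shift after turn [-0.0813 -0.2926  4.4263]
```

View pics/s1c.png

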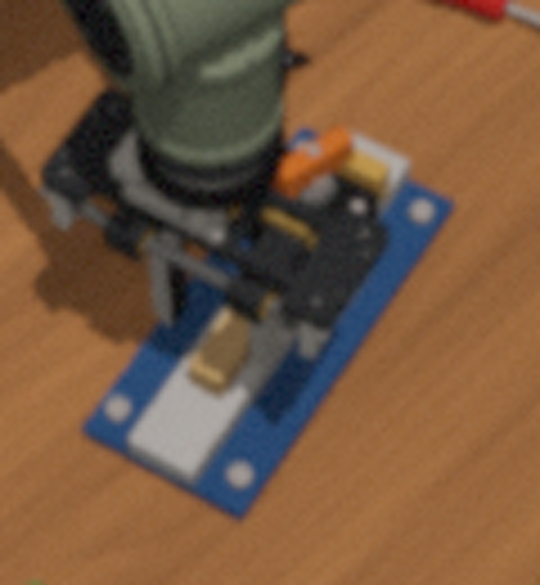

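The fingers straddle the blank's tail, with one to the left of crop (170,300) and one at (310,340), and the tail at (215,365). Next I correct sideways, go down, and close lightly.

Request:
{"op": "send_rows", "data": {"steps": [{"tx":-0.1,"ty":-0.3,"tz":1,"ax":0,"ay":0,"az":0.3,"fingers":5},{"tx":0,"ty":0,"tz":1.5,"ax":0,"ay":0,"az":0,"fingers":5},{"tx":0,"ty":0,"tz":1.3,"ax":0,"ay":0,"az":0,"fingers":5},{"tx":0,"ty":0,"tz":0.4,"ax":0,"ay":0,"az":0,"fingers":5},{"tx":0,"ty":0,"tz":0,"ax":0,"ay":0,"az":0,"fingers":5}]}}

```text
time: 3.57
tool_pos: [0.5364, -0.0053, 0.0447]
ee_rot: [[-0.24, 0.971, 0.018], [0.971, 0.24, -0.005], [-0.009, 0.017, -1.0]]
ft_force: [-0.3, 0.2, 0.7]
grip_width: 0.0501
```

```bash
python3 st.py 529.4 -1.4 35 104
```

```text
t 3.57 p [536.3963  -5.2856  44.7469] yaw 103.87 z [ 0.0182 -0.0047 -0.9998] q [-0.1703  0.3049  1.7867 -0.0018  1.0313 -0.4116] F [-0.272   0.1561  0.6726] M [-0.013  -0.096   0.0225] w 50.13
to go cm tool [ 0.5537 -0.602   0.96  ]
turn deg [ 0.9471  0.5122 -0.1219] shift after turn [ 0.5463 -0.5848  0.9747]
```

Request:
{"op": "send_rows", "data": {"steps": [{"tx":0.5,"ty":-0.6,"tz":0.2,"ax":0.9,"ay":0.5,"az":-0.1,"fingers":5},{"tx":0,"ty":0,"tz":0,"ax":0,"ay":0,"az":0,"fingers":5}]}}

```text
time: 3.73
tool_pos: [0.5304, -0.0024, 0.045]
ee_rot: [[-0.241, 0.971, 0.003], [0.971, 0.241, -0.0], [-0.001, 0.003, -1.0]]
ft_force: [0.1, 0.4, -0.1]
grip_width: 0.0499
```

```bash
python3 st.py 529.4 -1.4 35 104
```

```text
t 3.73 p [530.3656  -2.4162  44.952 ] yaw 103.94 z [ 0.003  -0.0003 -1.    ] q [-0.168   0.3029  1.7886  0.0003  1.047  -0.4113] F [ 0.0974  0.4164 -0.0598] M [-0.0358 -0.093  -0.0658] w 49.94
to go cm tool [ 0.1229 -0.0721  0.9949]
turn deg [ 0.1627  0.0569 -0.0639] shift after turn [ 0.122  -0.0691  0.9952]
```

Request:
{"op": "send_rows", "data": {"steps": [{"tx":0.1,"ty":-0.1,"tz":0.5,"ax":0,"ay":0,"az":0,"fingers":5},{"tx":0,"ty":0,"tz":0.5,"ax":0,"ay":0,"az":0,"fingers":5},{"tx":0,"ty":0,"tz":0,"ax":0,"ay":0,"az":0,"fingers":5}]}}

```text
time: 3.98
tool_pos: [0.5313, -0.002, 0.0371]
ee_rot: [[-0.241, 0.97, 0.009], [0.971, 0.241, -0.001], [-0.003, 0.008, -1.0]]
ft_force: [0.3, 0.7, 0.1]
grip_width: 0.0502
```

```bash
python3 st.py 529.4 -1.4 35 104
```

```text
t 3.98 p [531.3424  -1.9588  37.1231] yaw 103.94 z [ 0.0086 -0.0012 -1.    ] q [-0.1668  0.3135  1.7947  0.0002  1.0247 -0.4103] F [0.2882 0.6808 0.0575] M [-0.0627 -0.069   0.0142] w 50.25
to go cm tool [ 0.1017 -0.1767  0.2106]
turn deg [ 0.4602  0.1882 -0.055 ] shift after turn [ 0.1012 -0.175   0.2123]
```

Request:
{"op": "send_rows", "data": {"steps": [{"tx":0.1,"ty":-0.2,"tz":0.1,"ax":0.5,"ay":0,"az":0,"fingers":5},{"tx":0,"ty":0,"tz":0,"ax":0,"ay":0,"az":0,"fingers":2},{"tx":0,"ty":0,"tz":0,"ax":0,"ay":0,"az":0,"fingers":2},{"tx":0,"ty":0,"tz":0,"ax":0,"ay":0,"az":0,"fingers":2},{"tx":0,"ty":0,"tz":0,"ax":0,"ay":0,"az":0,"fingers":2},{"tx":0,"ty":0,"tz":0,"ax":0,"ay":0,"az":0,"fingers":2}], "squeeze": 5}}

```text
time: 4.48
tool_pos: [0.5292, -0.0012, 0.036]
ee_rot: [[-0.241, 0.97, -0.001], [0.97, 0.241, -0.004], [-0.003, -0.002, -1.0]]
ft_force: [-0.2, 1.7, -0.3]
grip_width: 0.022
```

```bash
python3 st.py 529.4 -1.4 35 104
```

```text
t 4.48 p [529.1501  -1.2347  36.028 ] yaw 103.97 z [-0.0007 -0.0036 -1.    ] q [-0.1636  0.317   1.7928 -0.0043  1.0319 -0.4052] F [-0.1859  1.7204 -0.2984] M [-0.1079 -0.0458 -0.0679] w 22.01
to go cm tool [-0.0217  0.0204  0.1028]
turn deg [-0.0863  0.1921 -0.03  ] shift after turn [-0.0221  0.0203  0.1028]
```

Gripped, width 22.0 mm. About 30 mm to go: I cover most of it at moderate speed, then take small steps.

Request:
{"op": "send_rows", "data": {"steps": [{"tx":0.4,"ty":0,"tz":0,"ax":0,"ay":0,"az":0,"fingers":2},{"tx":0.4,"ty":0,"tz":0,"ax":0,"ay":0,"az":0,"fingers":2},{"tx":0.4,"ty":0,"tz":0,"ax":0,"ay":0,"az":0,"fingers":2},{"tx":0.4,"ty":0,"tz":0,"ax":0,"ay":0,"az":0,"fingers":2},{"tx":0.4,"ty":0,"tz":0,"ax":0,"ay":0,"az":0,"fingers":2},{"tx":0,"ty":0,"tz":0,"ax":0,"ay":0,"az":0,"fingers":2}]}}

```text
time: 4.98
tool_pos: [0.5239, 0.0201, 0.0361]
ee_rot: [[-0.241, 0.97, -0.0], [0.97, 0.241, -0.004], [-0.003, -0.001, -1.0]]
ft_force: [0.1, 0.1, 0.5]
grip_width: 0.0218
```

```bash
python3 st.py 521.7 28.5 36 104
```

```text
t 4.98 p [523.9045  20.1402  36.0578] yaw 103.96 z [-0.0004 -0.0037 -1.    ] q [-0.1243  0.308   1.805  -0.0043  1.0285 -0.3657] F [0.1418 0.0686 0.4613] M [-0.0732 -0.0847  0.0331] w 21.84
to go cm tool [ 0.8645 -0.0123  0.0028]
turn deg [-0.0703  0.1993 -0.0424] shift after turn [ 0.8645 -0.0117  0.0058]
```

Request:
{"op": "send_rows", "data": {"steps": [{"tx":0.2,"ty":0,"tz":0,"ax":0,"ay":0,"az":0,"fingers":2},{"tx":0.2,"ty":0,"tz":0,"ax":0,"ay":0,"az":0,"fingers":2},{"tx":0.1,"ty":0,"tz":0,"ax":0,"ay":0,"az":0,"fingers":2},{"tx":0,"ty":0,"tz":0,"ax":0,"ay":0,"az":0,"fingers":2}]}}

```text
time: 5.32
tool_pos: [0.5224, 0.0261, 0.036]
ee_rot: [[-0.242, 0.97, -0.0], [0.97, 0.242, -0.004], [-0.004, -0.001, -1.0]]
ft_force: [0.3, 0.4, 0.1]
grip_width: 0.022
```

Request:
{"op": "send_rows", "data": {"steps": [{"tx":0.1,"ty":0,"tz":0,"ax":0,"ay":0,"az":0,"fingers":2},{"tx":0.1,"ty":0,"tz":0,"ax":0,"ay":0,"az":0,"fingers":2}]}}

```text
time: 5.48
tool_pos: [0.522, 0.0279, 0.036]
ee_rot: [[-0.242, 0.97, -0.0], [0.97, 0.242, -0.004], [-0.004, -0.001, -1.0]]
ft_force: [0.8, -0.1, -0.1]
grip_width: 0.022
```

Request:
{"op": "send_rows", "data": {"steps": [{"tx":0.1,"ty":0,"tz":0,"ax":0,"ay":0,"az":0,"fingers":2},{"tx":0.1,"ty":0,"tz":0,"ax":0,"ay":0,"az":0,"fingers":2}]}}

```text
time: 5.65
tool_pos: [0.5221, 0.0288, 0.0362]
ee_rot: [[-0.242, 0.97, 0.001], [0.97, 0.242, -0.006], [-0.006, -0.001, -1.0]]
ft_force: [0.2, -3.7, 0.3]
grip_width: 0.0216
```

```bash
python3 st.py 521.7 28.5 36 104
```

```text
t 5.65 p [522.0831  28.7563  36.241 ] yaw 104.03 z [ 0.0009 -0.0062 -1.    ] q [-0.1066  0.3045  1.8093 -0.0071  1.0262 -0.3477] F [ 0.2313 -3.6627  0.3272] M [-0.8917 -0.2429  0.0467] w 21.63
to go cm tool [-0.0154 -0.0434  0.0242]
turn deg [-0.0344  0.3584  0.029 ] shift after turn [-0.0156 -0.0434  0.0241]
```

Contact shows as –3.7 N along y after about 30.9 mm of travel, which matches. I push a little more, against the light grip's slip limit, to be sure it is home.

Request:
{"op": "send_rows", "data": {"steps": [{"tx":0.1,"ty":0,"tz":0,"ax":0,"ay":0,"az":0,"fingers":2}]}}

```text
time: 5.73
tool_pos: [0.5223, 0.0288, 0.0364]
ee_rot: [[-0.243, 0.97, 0.002], [0.97, 0.243, -0.008], [-0.008, -0.0, -1.0]]
ft_force: [0.6, -4.9, -1.0]
grip_width: 0.0222
```

Request:
{"op": "send_rows", "data": {"steps": [{"tx":0.1,"ty":0,"tz":0,"ax":0,"ay":0,"az":0,"fingers":2}]}}

```text
time: 5.82
tool_pos: [0.5223, 0.0288, 0.0366]
ee_rot: [[-0.243, 0.97, 0.002], [0.97, 0.243, -0.01], [-0.01, -0.0, -1.0]]
ft_force: [0.4, -5.2, -0.7]
grip_width: 0.0219
```

Request:
{"op": "send_rows", "data": {"steps": [{"tx":0.1,"ty":0,"tz":0,"ax":0,"ay":0,"az":0,"fingers":2}]}}

```text
time: 5.9
tool_pos: [0.5224, 0.0288, 0.0368]
ee_rot: [[-0.244, 0.97, 0.003], [0.97, 0.244, -0.012], [-0.012, -0.0, -1.0]]
ft_force: [1.5, -5.1, -1.3]
grip_width: 0.0221
```

The blank holds firm: 5 N of push and no movement. I release it and rise.

Request:
{"op": "send_rows", "data": {"steps": [{"tx":0,"ty":0,"tz":0,"ax":0,"ay":0,"az":0,"fingers":5},{"tx":0,"ty":0,"tz":0,"ax":0,"ay":0,"az":0,"fingers":5},{"tx":0,"ty":0,"tz":0,"ax":0,"ay":0,"az":0,"fingers":5},{"tx":0,"ty":0,"tz":-1,"ax":0,"ay":0,"az":0,"fingers":5},{"tx":0,"ty":0,"tz":-3,"ax":0,"ay":0.7,"az":0,"fingers":5},{"tx":0,"ty":0,"tz":-3,"ax":0,"ay":0,"az":0,"fingers":5},{"tx":0,"ty":0,"tz":-3,"ax":0,"ay":0,"az":0,"fingers":5},{"tx":0,"ty":0,"tz":-3,"ax":0,"ay":0,"az":0,"fingers":5},{"tx":0,"ty":0,"tz":0,"ax":0,"ay":0,"az":0,"fingers":5}]}}

```text
time: 6.65
tool_pos: [0.518, 0.0339, 0.1716]
ee_rot: [[-0.242, 0.97, -0.011], [0.97, 0.242, 0.011], [0.013, -0.008, -1.0]]
ft_force: [0.7, -0.2, 1.0]
grip_width: 0.0498
```

```bash
python3 st.py 502.2 104.8 160 79.6; python3 - <<'E'
from h import *
for n in("top","scene"):
    a=ctrl.grab_frame(n)[:,:,::-1];cv2.imwrite(f"pics/{n}2.png",a)
    x0,y0,x1,y1=R[n]
    cv2.imwrite(f"pics/{n}2c.png",cv2.resize(a[y0:y1,x0:x1],None,fx=5,fy=5,interpolation=cv2.INTER_CUBIC))
E
```

```text
t 6.65 p [518.0098  33.9219 171.561 ] yaw 104.03 z [-0.0113  0.0108 -0.9999] q [-0.1078  0.1269  1.7067  0.0099  1.3204 -0.3552] F [ 0.6983 -0.228   1.0314] M [-0.0605 -0.1894 -0.0318] w 49.81
to go cm tool [7.2437 0.1947 1.2507]
turn deg [-0.6325 -0.6464 24.4309] shift after turn [ 6.686  -2.8345  1.1561]
```

View pics/scene2c.png

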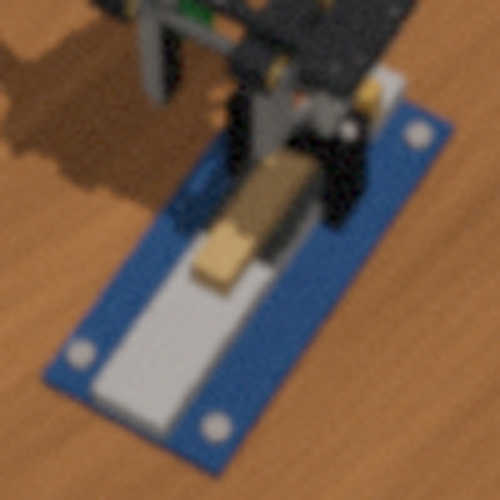

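View pics/top2c.png

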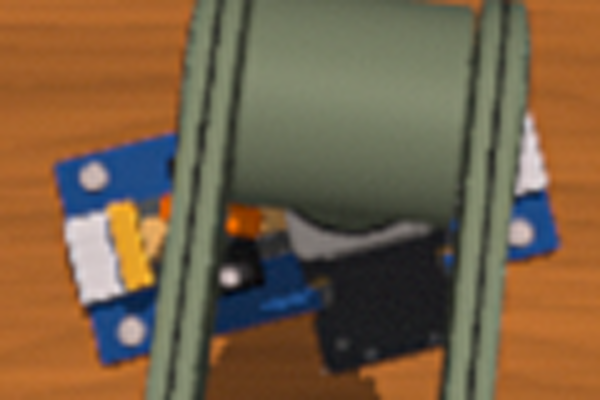

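The blank's end meets the brass in the top crop at (150,235), with no gap. Next I turn to the wing's heading and go above the knob.

Request:
{"op": "send_rows", "data": {"steps": [{"tx":0,"ty":0,"tz":0,"ax":-0.6,"ay":-0.6,"az":6.2,"fingers":4.5},{"tx":0,"ty":0,"tz":0,"ax":0,"ay":0,"az":6.1,"fingers":4.5},{"tx":0,"ty":0,"tz":0,"ax":0,"ay":0,"az":6.1,"fingers":4.5},{"tx":0,"ty":0,"tz":0,"ax":0,"ay":0,"az":6.1,"fingers":4.5},{"tx":2.2,"ty":-0.9,"tz":0,"ax":0,"ay":0,"az":0,"fingers":4.5},{"tx":2.2,"ty":-0.9,"tz":0,"ax":0,"ay":0,"az":0,"fingers":4.5},{"tx":2.2,"ty":-0.9,"tz":0,"ax":0,"ay":0,"az":0,"fingers":4.5},{"tx":0,"ty":0,"tz":0,"ax":0,"ay":0,"az":0,"fingers":4.5}]}}

```text
time: 7.42
tool_pos: [0.49, 0.1073, 0.154]
ee_rot: [[0.208, 0.978, -0.033], [0.978, -0.208, 0.006], [-0.001, -0.034, -0.999]]
ft_force: [-0.3, 0.9, 0.5]
grip_width: 0.0451
```

```bash
python3 st.py 502.6 104.7 140 79.6
```

```text
t 7.42 p [489.9772 107.2826 154.0097] yaw 78.02 z [-0.0334  0.0065 -0.9994] q [0.0375 0.1235 1.7496 0.008  1.3016 0.2444] F [-0.3016  0.8803  0.4877] M [-0.0797 -0.0821  0.0094] w 45.09
to go cm tool [0.0103 1.3353 1.3563]
turn deg [-1.9512  0.0073 -1.585 ] shift after turn [-0.0261  1.2882  1.401 ]
```

Request:
{"op": "send_rows", "data": {"steps": [{"tx":0,"ty":1.3,"tz":0,"ax":-1.9,"ay":0,"az":-1.6,"fingers":4.5},{"tx":0,"ty":0,"tz":0,"ax":0,"ay":0,"az":0,"fingers":4.5}]}}

```text
time: 7.58
tool_pos: [0.4997, 0.1054, 0.15]
ee_rot: [[0.176, 0.984, -0.007], [0.984, -0.176, -0.001], [-0.002, -0.007, -1.0]]
ft_force: [0.6, 0.5, -0.3]
grip_width: 0.0448
```

```bash
python3 st.py 502.6 104.7 101 79.6
```

```text
t 7.58 p [499.7278 105.396  150.006 ] yaw 79.87 z [-0.0072 -0.0008 -1.    ] q [ 0.0387  0.1297  1.7512 -0.0006  1.2679  0.2156] F [ 0.5945  0.5189 -0.2542] M [-0.0231 -0.086  -0.0029] w 44.82
to go cm tool [-0.0077  0.3289  4.8985]
turn deg [-0.3964  0.1211  0.274 ] shift after turn [-0.0166  0.2951  4.9006]
```

Request:
{"op": "send_rows", "data": {"steps": [{"tx":0,"ty":0.4,"tz":0.8,"ax":-0.4,"ay":0,"az":0.3,"fingers":4.5},{"tx":0,"ty":0,"tz":1.3,"ax":0,"ay":0,"az":0,"fingers":4.5},{"tx":0,"ty":0,"tz":1.3,"ax":0,"ay":0,"az":0,"fingers":4.5},{"tx":0,"ty":0,"tz":0.8,"ax":0,"ay":0,"az":0,"fingers":4.5},{"tx":0,"ty":0,"tz":0,"ax":0,"ay":0,"az":0,"fingers":4.5}]}}

```text
time: 8.0
tool_pos: [0.5004, 0.102, 0.1013]
ee_rot: [[0.187, 0.982, -0.009], [0.982, -0.187, -0.003], [-0.005, -0.008, -1.0]]
ft_force: [0.2, -0.4, -1.6]
grip_width: 0.0445
```

```bash
python3 st.py 502.6 104.7 101 79.6
```

```text
t 8.0 p [500.3949 102.0287 101.2544] yaw 79.23 z [-0.0091 -0.003  -1.    ] q [ 0.0333  0.1914  1.7914 -0.0029  1.1679  0.2224] F [ 0.2467 -0.3742 -1.5663] M [-0.046  -0.0407  0.0267] w 44.52
to go cm tool [0.3037 0.1669 0.0226]
turn deg [-0.4812  0.2621 -0.3675] shift after turn [0.3025 0.1687 0.0254]
```

Now I centre, level and pinch gently, and look at the sideways force.

Request:
{"op": "send_rows", "data": {"steps": [{"tx":0.3,"ty":0.2,"tz":0,"ax":-0.5,"ay":0.3,"az":-0.3,"fingers":4.5},{"tx":0,"ty":0,"tz":0,"ax":0,"ay":0,"az":0,"fingers":1},{"tx":0,"ty":0,"tz":0,"ax":0,"ay":0,"az":0,"fingers":1},{"tx":0,"ty":0,"tz":0,"ax":0,"ay":0,"az":0,"fingers":1},{"tx":0,"ty":0,"tz":0,"ax":0,"ay":0,"az":0,"fingers":1},{"tx":0,"ty":0,"tz":0,"ax":0,"ay":0,"az":0,"fingers":1}], "squeeze": 10}}

```text
time: 8.5
tool_pos: [0.5033, 0.1038, 0.1015]
ee_rot: [[0.184, 0.983, 0.001], [0.983, -0.184, 0.001], [0.001, 0.0, -1.0]]
ft_force: [-0.0, -0.5, -2.8]
grip_width: 0.0171
```

```bash
python3 st.py 502.6 104.7 101 79.6;python3 - <<'E'
from h import *
n="scene"
a=ctrl.grab_frame(n)[:,:,::-1];x0,y0,x1,y1=R[n];cv2.imwrite(f"pics/{n}3c.png",cv2.resize(a[y0-30:y1-30,x0:x1],None,fx=5,fy=5,interpolation=cv2.INTER_CUBIC))
E
```

```text
t 8.5 p [503.2832 103.8062 101.5371] yaw 79.42 z [ 0.0005  0.0009 -1.    ] q [0.0343 0.1904 1.7919 0.001  1.1587 0.2185] F [-0.0043 -0.5369 -2.772 ] M [-0.0496  0.0307  0.0541] w 17.07
to go cm tool [ 0.0753 -0.0836  0.0538]
turn deg [ 0.019  -0.0558 -0.1803] shift after turn [ 0.0756 -0.0833  0.0537]
```

View pics/scene3c.png

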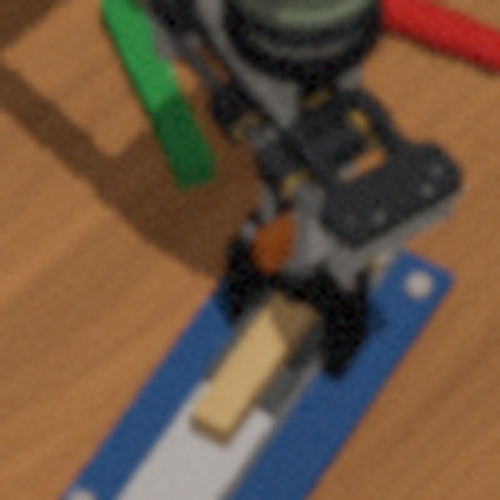

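The wing at crop (272,245) sits between the fingers. The width reads 17 mm, so I let them close fully.

Request:
{"op": "send_rows", "data": {"steps": [{"tx":0,"ty":0,"tz":0,"ax":0,"ay":0,"az":0,"fingers":1},{"tx":0,"ty":0,"tz":0,"ax":0,"ay":0,"az":0,"fingers":1},{"tx":0,"ty":0,"tz":0,"ax":0,"ay":0,"az":0,"fingers":1}], "squeeze": 15}}

```text
time: 8.8
tool_pos: [0.5033, 0.1038, 0.1015]
ee_rot: [[0.183, 0.983, 0.001], [0.983, -0.183, 0.001], [0.001, 0.001, -1.0]]
ft_force: [-0.4, -0.2, -0.7]
grip_width: 0.016
```

```bash
python3 st.py 502.6 104.7 101 79.6
```

```text
t 8.8 p [503.2642 103.8238 101.4872] yaw 79.43 z [ 0.0011  0.0007 -1.    ] q [0.0345 0.1901 1.7924 0.0007 1.158  0.2186] F [-0.4071 -0.1854 -0.6577] M [-0.0436 -0.1297 -0.0148] w 16.04
to go cm tool [ 0.0739 -0.0814  0.0487]
turn deg [ 0.0536 -0.0493 -0.1653] shift after turn [ 0.0742 -0.0811  0.0487]
```

Request:
{"op": "send_rows", "data": {"steps": [{"tx":0,"ty":0,"tz":0,"ax":0,"ay":0,"az":0,"fingers":1},{"tx":0,"ty":0,"tz":0,"ax":0,"ay":0,"az":0,"fingers":1},{"tx":0,"ty":0,"tz":0,"ax":0,"ay":0,"az":0,"fingers":1},{"tx":0,"ty":0,"tz":0,"ax":0,"ay":0,"az":0,"fingers":1}], "squeeze": 25}}

```text
time: 9.13
tool_pos: [0.5033, 0.1038, 0.1015]
ee_rot: [[0.183, 0.983, 0.001], [0.983, -0.183, 0.001], [0.001, 0.001, -1.0]]
ft_force: [0.8, -0.3, -0.7]
grip_width: 0.0158
```

```bash
python3 st.py 502.6 104.7 101 79.6
```

```text
t 9.13 p [503.2682 103.8225 101.4653] yaw 79.44 z [ 0.0011  0.0006 -1.    ] q [0.0345 0.1902 1.7924 0.0006 1.1579 0.2186] F [ 0.7565 -0.2783 -0.6555] M [-0.1004 -0.0857  0.0326] w 15.84
to go cm tool [ 0.074  -0.0818  0.0465]
turn deg [ 0.0535 -0.0441 -0.1622] shift after turn [ 0.0742 -0.0816  0.0465]
```

Request:
{"op": "send_rows", "data": {"steps": [{"tx":0,"ty":0,"tz":0,"ax":0,"ay":0,"az":6,"fingers":1},{"tx":0,"ty":0,"tz":0,"ax":0,"ay":0,"az":6,"fingers":1},{"tx":0,"ty":0,"tz":0,"ax":0,"ay":0,"az":6,"fingers":1}]}}

```text
time: 9.38
tool_pos: [0.5033, 0.1038, 0.1015]
ee_rot: [[0.488, 0.873, 0.001], [0.873, -0.488, 0.0], [0.001, 0.001, -1.0]]
ft_force: [-0.6, -0.6, -1.3]
grip_width: 0.016
```

```bash
python3 st.py 503.3 103.8 101 79.6
```

```text
t 9.38 p [503.2841 103.8148 101.4804] yaw 60.79 z [ 0.0011  0.0004 -1.    ] q [0.0346 0.1902 1.7923 0.0004 1.158  0.5443] F [-0.6495 -0.6131 -1.2532] M [-0.0974 -0.0315  0.0518] w 15.98
to go cm tool [-0.0006  0.0021  0.048 ]
turn deg [  0.0486  -0.0439 -18.8107] shift after turn [-0.0012  0.0018  0.048 ]
```

Request:
{"op": "send_rows", "data": {"steps": [{"tx":0,"ty":0,"tz":0,"ax":0,"ay":0,"az":6,"fingers":1},{"tx":0,"ty":0,"tz":0,"ax":0,"ay":0,"az":6,"fingers":1},{"tx":0,"ty":0,"tz":0,"ax":0,"ay":0,"az":6,"fingers":1},{"tx":0,"ty":0,"tz":0,"ax":0,"ay":0,"az":0,"fingers":1}]}}

```text
time: 9.72
tool_pos: [0.5033, 0.1038, 0.1015]
ee_rot: [[0.746, 0.666, 0.001], [0.666, -0.746, 0.0], [0.001, 0.001, -1.0]]
ft_force: [-0.3, -0.3, -1.0]
grip_width: 0.0156
```

```bash
python3 st.py 503.3 103.8 101 79.6
```

```text
t 9.72 p [503.289  103.8228 101.4838] yaw 41.79 z [ 0.001   0.0002 -1.    ] q [0.0348 0.1903 1.7923 0.0002 1.158  0.8761] F [-0.3049 -0.3175 -0.9868] M [-0.0763 -0.0177 -0.0036] w 15.64
to go cm tool [-0.0007  0.0024  0.0484]
turn deg [  0.047   -0.0397 -37.807 ] shift after turn [-0.002   0.0015  0.0484]
```

Turned 38° clockwise with about 0.05 N m and no sideways force. This is short of any possible bite (at least 52°). I open wide and regrip a half turn back, so one grip can cover the rest within joint 6's range.

Request:
{"op": "send_rows", "data": {"steps": [{"tx":0,"ty":0,"tz":0,"ax":0,"ay":0,"az":0,"fingers":9},{"tx":0,"ty":0,"tz":0,"ax":0,"ay":0,"az":0,"fingers":9},{"tx":0,"ty":0,"tz":0,"ax":0,"ay":0,"az":0,"fingers":9},{"tx":0,"ty":0,"tz":0,"ax":0,"ay":0,"az":0,"fingers":9},{"tx":0,"ty":0,"tz":0,"ax":0,"ay":0,"az":0,"fingers":9},{"tx":0,"ty":0,"tz":0,"ax":0,"ay":0,"az":0,"fingers":9}]}}

```text
time: 10.22
tool_pos: [0.5043, 0.1039, 0.1025]
ee_rot: [[0.74, 0.673, 0.003], [0.673, -0.74, 0.001], [0.003, 0.002, -1.0]]
ft_force: [0.2, 0.2, -0.3]
grip_width: 0.0523
```

Request:
{"op": "send_rows", "data": {"steps": [{"tx":0,"ty":0,"tz":0,"ax":0,"ay":0,"az":-2,"fingers":9}]}}

```text
time: 10.3
tool_pos: [0.5045, 0.104, 0.1026]
ee_rot: [[0.715, 0.699, 0.004], [0.699, -0.715, 0.001], [0.003, 0.002, -1.0]]
ft_force: [0.4, 0.2, -0.1]
grip_width: 0.059
```

```bash
python3 st.py 503.3 103.8 101 79.6;python3 - <<'E'
from h import *
for n in ("scene","top"):
    a=ctrl.grab_frame(n)[:,:,::-1];cv2.imwrite(f"pics/{n}4.png",a);x0,y0,x1,y1=R[n];cv2.imwrite(f"pics/{n}4c.png",cv2.resize(a[y0-30:y1-30,x0:x1],None,fx=5,fy=5,interpolation=cv2.INTER_CUBIC))
E
```

```text
t 10.3 p [504.4505 103.9661 102.6251] yaw 44.36 z [ 0.0035  0.0006 -1.    ] q [0.0348 0.1894 1.7906 0.0005 1.1581 0.8313] F [ 0.4225  0.2082 -0.1262] M [-0.0125 -0.0396 -0.0032] w 58.98
to go cm tool [-0.0943 -0.0689  0.1621]
turn deg [  0.1649  -0.1253 -35.2449] shift after turn [-0.0371 -0.1102  0.1625]
```

View pics/scene4c.png

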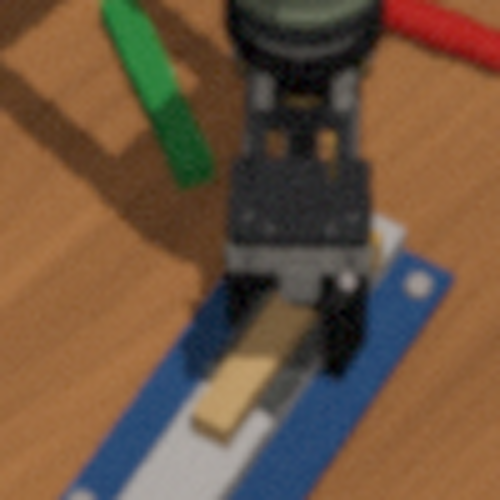

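View pics/top4c.png

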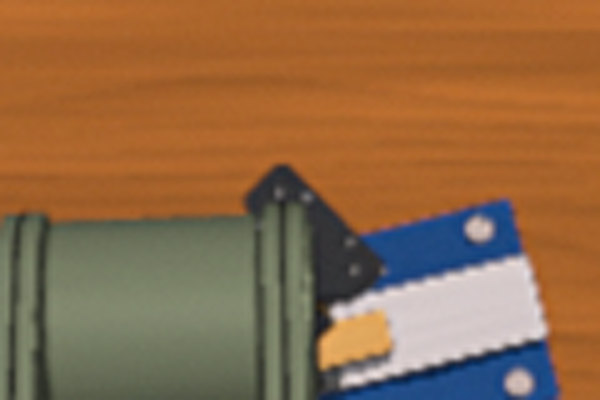

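The gripper hides the knob in both views. The fingers are still opening (59 mm), so I wait for full opening before turning back.

Request:
{"op": "send_rows", "data": {"steps": [{"tx":-0.1,"ty":-0.1,"tz":0.1,"ax":0.2,"ay":-0.1,"az":0,"fingers":9.3},{"tx":0,"ty":0,"tz":0,"ax":0,"ay":0,"az":0,"fingers":9.3},{"tx":0,"ty":0,"tz":0,"ax":0,"ay":0,"az":0,"fingers":9.3},{"tx":0,"ty":0,"tz":0,"ax":0,"ay":0,"az":0,"fingers":9.3},{"tx":0,"ty":0,"tz":0,"ax":0,"ay":0,"az":-7,"fingers":9.3},{"tx":0,"ty":0,"tz":0,"ax":0,"ay":0,"az":-7,"fingers":9.3},{"tx":0,"ty":0,"tz":0,"ax":0,"ay":0,"az":-7,"fingers":9.3},{"tx":0,"ty":0,"tz":0,"ax":0,"ay":0,"az":-7,"fingers":9.3},{"tx":0,"ty":0,"tz":0,"ax":0,"ay":0,"az":-7,"fingers":9.3}]}}

```text
time: 11.15
tool_pos: [0.5028, 0.1039, 0.1014]
ee_rot: [[0.171, 0.985, -0.001], [0.985, -0.171, 0.002], [0.002, -0.001, -1.0]]
ft_force: [0.6, 0.3, -0.4]
grip_width: 0.0933
```

```bash
python3 st.py 503.3 103.8 101 221.8
```

```text
t 11.15 p [502.8001 103.9319 101.3621] yaw 80.14 z [-0.0008  0.002  -1.    ] q [0.0338 0.1905 1.7922 0.0022 1.1596 0.205 ] F [ 0.6032  0.2615 -0.3541] M [-0.0223 -0.0678 -0.0601] w 93.29
to go cm tool [-0.0045  0.0515  0.0361]
turn deg [   0.1012   -0.1277 -141.6592] shift after turn [-0.0285 -0.0431  0.0362]
```

Request:
{"op": "send_rows", "data": {"steps": [{"tx":0,"ty":0,"tz":0,"ax":0,"ay":0,"az":-7,"fingers":9.3},{"tx":0,"ty":0,"tz":0,"ax":0,"ay":0,"az":-7,"fingers":9.3},{"tx":0,"ty":0,"tz":0,"ax":0,"ay":0,"az":-7,"fingers":9.3},{"tx":0,"ty":0,"tz":0,"ax":0,"ay":0,"az":-7,"fingers":9.3},{"tx":0,"ty":0,"tz":0,"ax":0,"ay":0,"az":-7,"fingers":9.3},{"tx":0,"ty":0,"tz":0,"ax":0,"ay":0,"az":-7,"fingers":9.3},{"tx":0,"ty":0,"tz":0,"ax":0,"ay":0,"az":-7,"fingers":9.3},{"tx":0,"ty":0,"tz":0,"ax":0,"ay":0,"az":-7,"fingers":9.3},{"tx":0,"ty":0,"tz":0,"ax":0,"ay":0,"az":-7,"fingers":9.3},{"tx":0,"ty":0,"tz":0,"ax":0,"ay":0,"az":-7,"fingers":9.3}]}}

```text
time: 11.98
tool_pos: [0.5028, 0.104, 0.1013]
ee_rot: [[-0.881, 0.473, -0.001], [0.473, 0.881, 0.002], [0.002, 0.001, -1.0]]
ft_force: [-0.1, 0.1, 0.0]
grip_width: 0.093
```

```bash
python3 st.py 503.3 103.8 101 221.8
```

```text
t 11.98 p [502.834  103.9834 101.3096] yaw 151.76 z [-0.0008  0.0021 -1.    ] q [ 0.0338  0.1906  1.7922  0.0023  1.1594 -1.045 ] F [-0.1228  0.0869  0.0274] M [ 0.0424 -0.0884 -0.0456] w 92.95
to go cm tool [-0.0498  0.0058  0.0309]
turn deg [  0.1337  -0.0317 -70.0405] shift after turn [-0.0225 -0.0447  0.031 ]
```

Request:
{"op": "send_rows", "data": {"steps": [{"tx":0,"ty":0,"tz":0,"ax":0,"ay":0,"az":-6.9,"fingers":9.3},{"tx":0,"ty":0,"tz":0,"ax":0,"ay":0,"az":-6.9,"fingers":9.3},{"tx":0,"ty":0,"tz":0,"ax":0,"ay":0,"az":-6.9,"fingers":9.3},{"tx":0,"ty":0,"tz":0,"ax":0,"ay":0,"az":-6.9,"fingers":9.3},{"tx":0,"ty":0,"tz":0,"ax":0,"ay":0,"az":-6.9,"fingers":9.3},{"tx":0,"ty":0,"tz":0,"ax":0,"ay":0,"az":-6.9,"fingers":9.3},{"tx":0,"ty":0,"tz":0,"ax":0,"ay":0,"az":-6.9,"fingers":9.3},{"tx":0,"ty":0,"tz":0,"ax":0,"ay":0,"az":-6.9,"fingers":9.3},{"tx":0,"ty":0,"tz":0,"ax":0,"ay":0,"az":-6.9,"fingers":9.3},{"tx":0,"ty":0,"tz":0,"ax":0,"ay":0,"az":-6.9,"fingers":5},{"tx":0,"ty":-0.05,"tz":0,"ax":0,"ay":0,"az":0,"fingers":4},{"tx":0,"ty":0,"tz":0,"ax":0,"ay":0,"az":0,"fingers":3}]}}

```text
time: 12.98
tool_pos: [0.5032, 0.1037, 0.1012]
ee_rot: [[-0.727, -0.686, -0.001], [-0.686, 0.727, 0.002], [-0.001, 0.002, -1.0]]
ft_force: [0.8, 0.9, 0.5]
grip_width: 0.0764
```

Request:
{"op": "send_rows", "data": {"steps": [{"tx":0,"ty":0,"tz":0,"ax":0,"ay":0,"az":0,"fingers":1},{"tx":0,"ty":0,"tz":0,"ax":0,"ay":0,"az":0,"fingers":1},{"tx":0,"ty":0,"tz":0,"ax":0,"ay":0,"az":0,"fingers":1},{"tx":0,"ty":0,"tz":0,"ax":0,"ay":0,"az":0,"fingers":1},{"tx":0,"ty":0,"tz":0,"ax":0,"ay":0,"az":0,"fingers":1},{"tx":0,"ty":0,"tz":0,"ax":0,"ay":0,"az":0,"fingers":1},{"tx":0,"ty":0,"tz":0,"ax":0,"ay":0,"az":0,"fingers":1},{"tx":0,"ty":0,"tz":0,"ax":0,"ay":0,"az":0,"fingers":1}], "squeeze": 25}}

```text
time: 13.65
tool_pos: [0.5032, 0.1036, 0.1012]
ee_rot: [[-0.733, -0.68, -0.001], [-0.68, 0.733, 0.002], [-0.001, 0.002, -1.0]]
ft_force: [-0.0, -0.4, 0.1]
grip_width: 0.0229
```

```bash
python3 st.py 503.3 103.8 101 221.8
```

```text
t 13.65 p [503.2218 103.6368 101.1986] yaw -137.16 z [-0.0008  0.0023 -1.    ] q [ 0.0329  0.1914  1.7916  0.0026  1.1593 -2.2866] F [-0.0252 -0.3679  0.1399] M [ 0.1313 -0.1293 -0.0202] w 22.94
to go cm tool [-0.0168  0.0066  0.0199]
turn deg [0.1301 0.0568 1.0377] shift after turn [-0.0167  0.007   0.0199]
```

Request:
{"op": "send_rows", "data": {"steps": [{"tx":0,"ty":0,"tz":0,"ax":0,"ay":0,"az":0,"fingers":1},{"tx":0,"ty":0,"tz":0,"ax":0,"ay":0,"az":0,"fingers":1},{"tx":0,"ty":0,"tz":0,"ax":0,"ay":0,"az":0,"fingers":1},{"tx":0,"ty":0,"tz":0,"ax":0,"ay":0,"az":0,"fingers":1},{"tx":0,"ty":0,"tz":0,"ax":0,"ay":0,"az":0,"fingers":1}]}}

```text
time: 14.07
tool_pos: [0.5031, 0.1037, 0.1012]
ee_rot: [[-0.733, -0.68, -0.001], [-0.68, 0.733, 0.002], [-0.001, 0.002, -1.0]]
ft_force: [-1.0, 0.1, 0.3]
grip_width: 0.0159
```

```bash
python3 st.py 503.3 103.8 101 221.8
```

```text
t 14.07 p [503.1333 103.7259 101.1895] yaw -137.17 z [-0.001   0.0025 -1.    ] q [ 0.033   0.1913  1.7917  0.0027  1.1595 -2.2864] F [-0.9882  0.1372  0.3303] M [ 0.1046 -0.1239  0.0004] w 15.85
to go cm tool [-0.0172 -0.0059  0.019 ]
turn deg [0.1416 0.0552 1.0279] shift after turn [-0.0174 -0.0056  0.019 ]
```

Request:
{"op": "send_rows", "data": {"steps": [{"tx":0,"ty":0,"tz":0,"ax":0,"ay":0,"az":0,"fingers":0.5},{"tx":0,"ty":0,"tz":0,"ax":0,"ay":0,"az":0,"fingers":0.5},{"tx":0,"ty":0,"tz":0,"ax":0,"ay":0,"az":0,"fingers":0.5},{"tx":0,"ty":0,"tz":0,"ax":0,"ay":0,"az":0,"fingers":0.5}], "squeeze": 55}}

```text
time: 14.4
tool_pos: [0.5031, 0.1037, 0.1012]
ee_rot: [[-0.733, -0.68, -0.001], [-0.68, 0.733, 0.002], [-0.001, 0.002, -1.0]]
ft_force: [-0.4, 0.1, 0.7]
grip_width: 0.0142
```

```bash
python3 st.py 503.3 103.8 101 221.8
```

```text
t 14.4 p [503.1253 103.7494 101.1872] yaw -137.18 z [-0.001   0.0025 -1.    ] q [ 0.0331  0.1913  1.7917  0.0028  1.1595 -2.2863] F [-0.4186  0.0824  0.721 ] M [ 0.0527 -0.0837 -0.0028] w 14.22
to go cm tool [-0.0162 -0.0082  0.0187]
turn deg [0.1436 0.0546 1.0242] shift after turn [-0.0164 -0.0079  0.0187]
```

Width is now 14.2 mm, so the wing is gripped flat. I turn clockwise in small steps and read the moment after each.

Request:
{"op": "send_rows", "data": {"steps": [{"tx":0,"ty":0,"tz":0,"ax":0,"ay":0,"az":4,"fingers":0.5},{"tx":0,"ty":0,"tz":0,"ax":0,"ay":0,"az":4,"fingers":0.5}]}}

```text
time: 14.57
tool_pos: [0.5031, 0.1038, 0.1012]
ee_rot: [[-0.823, -0.568, -0.001], [-0.568, 0.823, 0.002], [-0.001, 0.003, -1.0]]
ft_force: [-0.3, -0.5, 0.4]
grip_width: 0.0147
```

```bash
python3 st.py
```

```text
t 14.57 p [503.0898 103.7575 101.1959] yaw -145.41 z [-0.001   0.0025 -1.    ] q [ 0.0331  0.1913  1.7917  0.0027  1.1595 -2.1424] F [-0.3342 -0.5267  0.3573] M [ 0.1373 -0.1225  0.0433] w 14.7
```

Request:
{"op": "send_rows", "data": {"steps": [{"tx":0,"ty":0,"tz":0,"ax":0,"ay":0,"az":4,"fingers":0.5},{"tx":0,"ty":0,"tz":0,"ax":0,"ay":0,"az":4,"fingers":0.5}]}}

```text
time: 14.73
tool_pos: [0.5031, 0.1038, 0.1012]
ee_rot: [[-0.897, -0.441, -0.001], [-0.441, 0.897, 0.002], [-0.0, 0.003, -1.0]]
ft_force: [0.4, -0.7, 0.1]
grip_width: 0.0145
```

```bash
python3 st.py
```

```text
t 14.73 p [503.1112 103.7668 101.1938] yaw -153.8 z [-0.001   0.0025 -1.    ] q [ 0.0331  0.1913  1.7917  0.0027  1.1595 -1.996 ] F [ 0.4178 -0.6717  0.1383] M [ 0.1242 -0.1485  0.0822] w 14.51
```

Request:
{"op": "send_rows", "data": {"steps": [{"tx":0,"ty":0,"tz":0,"ax":0,"ay":0,"az":4,"fingers":0.5},{"tx":0,"ty":0,"tz":0,"ax":0,"ay":0,"az":4,"fingers":0.5}]}}

```text
time: 14.9
tool_pos: [0.5031, 0.1038, 0.1012]
ee_rot: [[-0.952, -0.306, -0.001], [-0.306, 0.952, 0.002], [0.0, 0.003, -1.0]]
ft_force: [-0.0, 0.1, 0.8]
grip_width: 0.0147
```

```bash
python3 st.py
```

```text
t 14.9 p [503.1348 103.803  101.2193] yaw -162.2 z [-0.0009  0.0024 -1.    ] q [ 0.0332  0.1913  1.7916  0.0027  1.1595 -1.8493] F [-0.0215  0.1177  0.8228] M [ 0.0854 -0.0877  0.0311] w 14.71
```

Request:
{"op": "send_rows", "data": {"steps": [{"tx":0,"ty":0,"tz":0,"ax":0,"ay":0,"az":4,"fingers":0.5},{"tx":0,"ty":0,"tz":0,"ax":0,"ay":0,"az":4,"fingers":0.5}]}}

```text
time: 15.07
tool_pos: [0.5031, 0.1038, 0.1012]
ee_rot: [[-0.987, -0.163, -0.001], [-0.163, 0.987, 0.002], [0.001, 0.002, -1.0]]
ft_force: [0.2, 0.5, 1.3]
grip_width: 0.0147
```

```bash
python3 st.py
```

```text
t 15.07 p [503.1103 103.7994 101.1947] yaw -170.59 z [-0.001   0.0023 -1.    ] q [ 0.0333  0.1914  1.7916  0.0026  1.1595 -1.7028] F [0.2032 0.518  1.2507] M [ 0.0803 -0.1847  0.0673] w 14.69
```

Request:
{"op": "send_rows", "data": {"steps": [{"tx":0,"ty":0,"tz":0,"ax":0,"ay":0,"az":4,"fingers":0.5},{"tx":0,"ty":0,"tz":0,"ax":0,"ay":0,"az":4,"fingers":0.5}]}}

```text
time: 15.23
tool_pos: [0.5031, 0.1038, 0.1012]
ee_rot: [[-1.0, -0.018, -0.001], [-0.018, 1.0, 0.002], [0.001, 0.002, -1.0]]
ft_force: [0.3, 0.3, 1.2]
grip_width: 0.0145
```

```bash
python3 st.py
```

```text
t 15.23 p [503.1024 103.8454 101.1921] yaw -178.98 z [-0.001   0.0023 -1.    ] q [ 0.0334  0.1914  1.7916  0.0026  1.1595 -1.5562] F [0.2966 0.3409 1.1581] M [ 0.066  -0.0972  0.0772] w 14.48
```

Request:
{"op": "send_rows", "data": {"steps": [{"tx":0,"ty":0,"tz":0,"ax":0,"ay":0,"az":4,"fingers":0.5},{"tx":0,"ty":0,"tz":0,"ax":0,"ay":0,"az":4,"fingers":0.5}]}}

```text
time: 15.4
tool_pos: [0.5031, 0.1039, 0.1012]
ee_rot: [[-0.992, 0.128, -0.001], [0.128, 0.992, 0.002], [0.001, 0.002, -1.0]]
ft_force: [-1.2, 0.9, 0.5]
grip_width: 0.0145
```

```bash
python3 st.py
```

```text
t 15.4 p [503.1256 103.8519 101.1954] yaw 172.62 z [-0.0009  0.0023 -1.    ] q [ 0.0334  0.1914  1.7916  0.0025  1.1595 -1.4096] F [-1.2162  0.8977  0.5284] M [ 0.0637 -0.1347  0.004 ] w 14.45
```

Request:
{"op": "send_rows", "data": {"steps": [{"tx":0,"ty":0,"tz":0,"ax":0,"ay":0,"az":4,"fingers":0.5},{"tx":0,"ty":0,"tz":0,"ax":0,"ay":0,"az":4,"fingers":0.5}]}}

```text
time: 15.57
tool_pos: [0.5031, 0.1039, 0.1012]
ee_rot: [[-0.962, 0.272, -0.001], [0.272, 0.962, 0.002], [0.001, 0.002, -1.0]]
ft_force: [-0.2, -0.3, 0.6]
grip_width: 0.0146
```

```bash
python3 st.py
```

```text
t 15.57 p [503.1293 103.8748 101.1829] yaw 164.23 z [-0.0009  0.0022 -1.    ] q [ 0.0335  0.1914  1.7916  0.0024  1.1594 -1.263 ] F [-0.198  -0.2732  0.6426] M [ 0.0344 -0.1007  0.0441] w 14.59
```

Request:
{"op": "send_rows", "data": {"steps": [{"tx":0,"ty":0,"tz":0,"ax":0,"ay":0,"az":4,"fingers":0.5},{"tx":0,"ty":0,"tz":0,"ax":0,"ay":0,"az":4,"fingers":0.5}]}}

```text
time: 15.73
tool_pos: [0.5031, 0.1039, 0.1012]
ee_rot: [[-0.912, 0.409, -0.001], [0.409, 0.912, 0.002], [0.002, 0.002, -1.0]]
ft_force: [0.3, -0.5, 1.0]
grip_width: 0.0143
```

```bash
python3 st.py
```

```text
t 15.73 p [503.1495 103.8814 101.1875] yaw 155.83 z [-0.0009  0.0022 -1.    ] q [ 0.0335  0.1914  1.7916  0.0024  1.1594 -1.1164] F [ 0.2906 -0.5283  0.9781] M [ 0.0349 -0.1289  0.0023] w 14.31
```

Request:
{"op": "send_rows", "data": {"steps": [{"tx":0,"ty":0,"tz":0,"ax":0,"ay":0,"az":4,"fingers":0.5},{"tx":0,"ty":0,"tz":0,"ax":0,"ay":0,"az":4,"fingers":0.5}]}}

```text
time: 15.9
tool_pos: [0.5031, 0.1039, 0.1012]
ee_rot: [[-0.843, 0.538, -0.001], [0.538, 0.843, 0.002], [0.002, 0.001, -1.0]]
ft_force: [0.0, 0.9, 0.4]
grip_width: 0.0148
```

```bash
python3 st.py
```

```text
t 15.9 p [503.1423 103.9127 101.2032] yaw 147.44 z [-0.0008  0.0021 -1.    ] q [ 0.0336  0.1914  1.7916  0.0023  1.1594 -0.9699] F [0.0201 0.9031 0.372 ] M [ 0.023  -0.0783  0.1279] w 14.78
```

Request:
{"op": "send_rows", "data": {"steps": [{"tx":0,"ty":0,"tz":0,"ax":0,"ay":0,"az":4,"fingers":0.5},{"tx":0,"ty":0,"tz":0,"ax":0,"ay":0,"az":4,"fingers":0.5}]}}

```text
time: 16.07
tool_pos: [0.5031, 0.1039, 0.1011]
ee_rot: [[-0.757, 0.654, -0.001], [0.654, 0.757, 0.002], [0.002, 0.001, -1.0]]
ft_force: [0.8, -0.3, -2.1]
grip_width: 0.0146
```

```bash
python3 st.py
```

```text
t 16.07 p [503.1464 103.9316 101.0936] yaw 139.17 z [-0.0007  0.0017 -1.    ] q [ 0.034   0.1915  1.7917  0.0019  1.159  -0.8249] F [ 0.7989 -0.294  -2.08  ] M [ 0.0496 -0.2369  0.4279] w 14.64
```

The moment jumped to 0.43 N m, so the bite lies between yaw 147° and 139°, about 143°. I go to about 98°, in steps.

Request:
{"op": "send_rows", "data": {"steps": [{"tx":0,"ty":0,"tz":0.01,"ax":0,"ay":0,"az":4,"fingers":0.5},{"tx":0,"ty":0,"tz":0.01,"ax":0,"ay":0,"az":4,"fingers":0.5}]}}

```text
time: 16.23
tool_pos: [0.5032, 0.1039, 0.1008]
ee_rot: [[-0.655, 0.755, -0.001], [0.755, 0.655, 0.001], [0.001, 0.0, -1.0]]
ft_force: [0.1, -0.3, 0.0]
grip_width: 0.0149
```

```bash
python3 st.py
```

```text
t 16.23 p [503.1685 103.934  100.8013] yaw 130.94 z [-0.0005  0.001  -1.    ] q [ 0.0344  0.1919  1.7919  0.0011  1.1583 -0.6805] F [ 0.071  -0.2809  0.0361] M [ 0.0511 -0.218   0.4583] w 14.9
```

Request:
{"op": "send_rows", "data": {"steps": [{"tx":0,"ty":0,"tz":0.01,"ax":0,"ay":0,"az":4,"fingers":0.5},{"tx":0,"ty":0,"tz":0.01,"ax":0,"ay":0,"az":4,"fingers":0.5}]}}

```text
time: 16.4
tool_pos: [0.5032, 0.1039, 0.1006]
ee_rot: [[-0.54, 0.841, -0.0], [0.841, 0.54, 0.0], [0.0, -0.0, -1.0]]
ft_force: [-0.3, -0.1, 0.3]
grip_width: 0.0149
```

```bash
python3 st.py
```

```text
t 16.4 p [503.1826 103.9348 100.5567] yaw 122.71 z [-0.0004  0.0003 -1.    ] q [ 0.0349  0.1923  1.792   0.0003  1.1576 -0.5361] F [-0.2572 -0.0822  0.3073] M [ 0.0239 -0.1603  0.419 ] w 14.88
```

Request:
{"op": "send_rows", "data": {"steps": [{"tx":0,"ty":0,"tz":0.01,"ax":0,"ay":0,"az":4,"fingers":0.5},{"tx":0,"ty":0,"tz":0.01,"ax":0,"ay":0,"az":4,"fingers":0.5}]}}

```text
time: 16.57
tool_pos: [0.5032, 0.1039, 0.1003]
ee_rot: [[-0.414, 0.91, -0.0], [0.91, 0.414, -0.0], [-0.0, -0.0, -1.0]]
ft_force: [0.1, -0.1, 0.5]
grip_width: 0.0147
```

```bash
python3 st.py
```

```text
t 16.57 p [503.2191 103.9278 100.3404] yaw 114.48 z [-0.0001 -0.0005 -1.    ] q [ 0.0354  0.1926  1.7922 -0.0005  1.157  -0.3917] F [ 0.0945 -0.1474  0.5008] M [ 0.0362 -0.1317  0.456 ] w 14.68
```

Request:
{"op": "send_rows", "data": {"steps": [{"tx":0,"ty":0,"tz":0.01,"ax":0,"ay":0,"az":4,"fingers":0.5},{"tx":0,"ty":0,"tz":0.01,"ax":0,"ay":0,"az":4,"fingers":0.5}]}}

```text
time: 16.73
tool_pos: [0.5033, 0.1039, 0.1001]
ee_rot: [[-0.28, 0.96, 0.0], [0.96, 0.28, -0.001], [-0.001, -0.0, -1.0]]
ft_force: [-0.0, 0.1, -0.1]
grip_width: 0.0147
```

```bash
python3 st.py
```

```text
t 16.73 p [503.2759 103.9353 100.1058] yaw 106.27 z [ 0.0001 -0.0012 -1.    ] q [ 0.0359  0.193   1.7923 -0.0013  1.1563 -0.2475] F [-0.0197  0.1154 -0.1021] M [ 0.0432 -0.1408  0.4784] w 14.69
```

Request:
{"op": "send_rows", "data": {"steps": [{"tx":0,"ty":0,"tz":0.01,"ax":0,"ay":0,"az":4,"fingers":0.5},{"tx":0,"ty":0,"tz":0.01,"ax":0,"ay":0,"az":4,"fingers":0.5},{"tx":0,"ty":0,"tz":0,"ax":0,"ay":0,"az":0,"fingers":0.5}]}}

```text
time: 16.98
tool_pos: [0.5032, 0.104, 0.0998]
ee_rot: [[-0.14, 0.99, 0.0], [0.99, 0.14, -0.002], [-0.002, -0.0, -1.0]]
ft_force: [-0.4, 0.6, 0.5]
grip_width: 0.0149
```

```bash
python3 st.py
```

```text
t 16.98 p [503.2457 103.9567  99.8308] yaw 98.06 z [ 0.0002 -0.0023 -1.    ] q [ 0.0367  0.1934  1.7925 -0.0026  1.1556 -0.1028] F [-0.3636  0.5602  0.4928] M [-0.029  -0.115   0.3586] w 14.85
```

Yaw is 98°, about 45° past the bite. I let go and rise straight up.

Request:
{"op": "send_rows", "data": {"steps": [{"tx":0,"ty":0,"tz":0,"ax":0,"ay":0,"az":0,"fingers":5},{"tx":0,"ty":0,"tz":0,"ax":0,"ay":0,"az":0,"fingers":5},{"tx":0,"ty":0,"tz":0,"ax":0,"ay":0,"az":0,"fingers":5},{"tx":0,"ty":0,"tz":0,"ax":0,"ay":0,"az":0,"fingers":5},{"tx":0,"ty":0,"tz":0,"ax":0,"ay":0,"az":0,"fingers":5},{"tx":0,"ty":0,"tz":0,"ax":0,"ay":0,"az":0,"fingers":5}]}}

```text
time: 17.48
tool_pos: [0.5033, 0.1039, 0.0999]
ee_rot: [[-0.144, 0.99, 0.0], [0.99, 0.144, -0.002], [-0.002, -0.0, -1.0]]
ft_force: [0.0, 0.3, 0.1]
grip_width: 0.0491
```

Request:
{"op": "send_rows", "data": {"steps": [{"tx":0,"ty":0,"tz":-1,"ax":0,"ay":0,"az":0,"fingers":5},{"tx":0,"ty":0,"tz":-2,"ax":0,"ay":0,"az":0,"fingers":5},{"tx":0,"ty":0,"tz":-3,"ax":0,"ay":0,"az":0,"fingers":5},{"tx":0,"ty":0,"tz":-3,"ax":0,"ay":0,"az":0,"fingers":5},{"tx":-3,"ty":-2,"tz":0,"ax":0,"ay":0,"az":0,"fingers":5},{"tx":-3,"ty":-2,"tz":0,"ax":0,"ay":0,"az":0,"fingers":5},{"tx":-3,"ty":-2,"tz":0,"ax":0,"ay":0,"az":0,"fingers":5},{"tx":-3,"ty":-2,"tz":0,"ax":0,"ay":0,"az":0,"fingers":5},{"tx":-3,"ty":-2,"tz":0,"ax":0,"ay":0,"az":0,"fingers":5},{"tx":-3,"ty":-2,"tz":0,"ax":0,"ay":0,"az":0,"fingers":5},{"tx":-3,"ty":-2,"tz":0,"ax":0,"ay":0,"az":0,"fingers":5},{"tx":0,"ty":0,"tz":0,"ax":0,"ay":0,"az":0,"fingers":5}]}}

```text
time: 18.48
tool_pos: [0.3949, -0.1329, 0.2052]
ee_rot: [[-0.154, 0.988, 0.013], [0.988, 0.154, -0.009], [-0.011, 0.012, -1.0]]
ft_force: [0.4, -0.0, -0.1]
grip_width: 0.0502
```

```bash
python3 st.py;python3 - <<'E'
from h import *
for n in ("scene","top"):
    a=ctrl.grab_frame(n)[:,:,::-1];cv2.imwrite(f"pics/{n}5.png",a);x0,y0,x1,y1=R[n];cv2.imwrite(f"pics/{n}5c.png",cv2.resize(a[y0:y1,x0:x1],None,fx=5,fy=5,interpolation=cv2.INTER_CUBIC))
E
```

```text
t 18.48 p [ 394.9312 -132.8966  205.1739] yaw 98.85 z [ 0.0131 -0.0091 -0.9999] q [-0.532  -0.157   1.9144 -0.0012  1.3683 -0.6863] F [ 0.416  -0.0301 -0.0571] M [-0.0543 -0.0696  0.0259] w 50.2
```

View pics/scene5c.png

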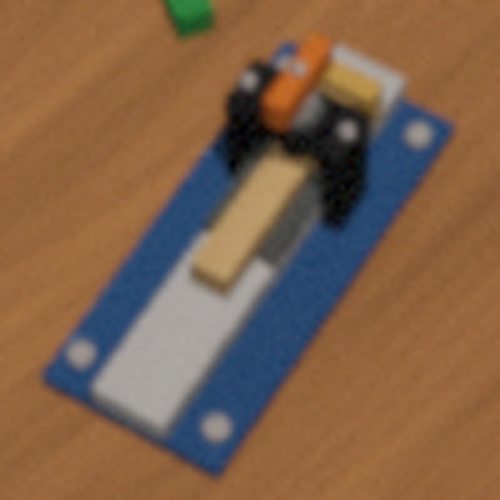

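View pics/top5.png

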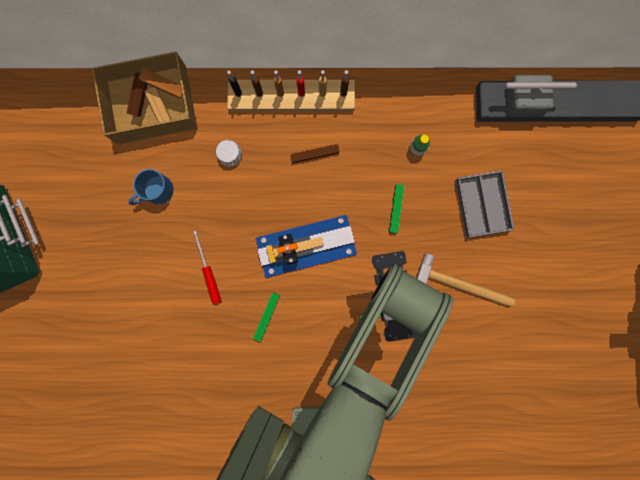

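The jig is in clear view: the blank is seated, the wing lies nearly along the channel, and the bystanders are where they were. I measure the knob angle and the tail position.

```bash
python3 - <<'E'
from h import *
n="top";im=cv2.imread("pics/top5.png");r=R[n]
m=cv2.morphologyEx(mask(im,(5,200,120),(16,255,255),r),cv2.MORPH_CLOSE,np.ones((3,3),np.uint8));ct=big(m)
m&=cv2.drawContours(np.zeros_like(m),[ct],-1,255,-1)
w=np.array([ray(n,p[0],0.125)[:2] for p in cv2.findNonZero(m)],np.float32)
v=np.linalg.svd(w-w.mean(0))[2][0];print("knob",cv2.minAreaRect(w*1000),np.degrees(np.arctan2(v[1],v[0]))%180)
m=mask(im,(14,90,150),(20,175,255),r);ct=big(m);m&=cv2.drawContours(np.zeros_like(m),[ct],-1,255,-1)
w=np.array([ray(n,p[0],0.052)[:2] for p in cv2.findNonZero(m)])
u=np.array([-.242,.970]);s=(w-[.5028,.1046])@u*1000;print("tail x",s.min(),np.sort(s)[:8].mean())
cv2.imwrite("pics/top5c.png",cv2.resize(im[215:280,250:350],None,fx=7,fy=7,interpolation=cv2.INTER_CUBIC))
E
```

```text
knob ((502.6262512207031, 104.92707824707031), (14.79956340789795, 47.88374710083008), 15.21348762512207) 104.7418
tail x -88.68565814958636 -87.43791631023001
```

View pics/top5c.png

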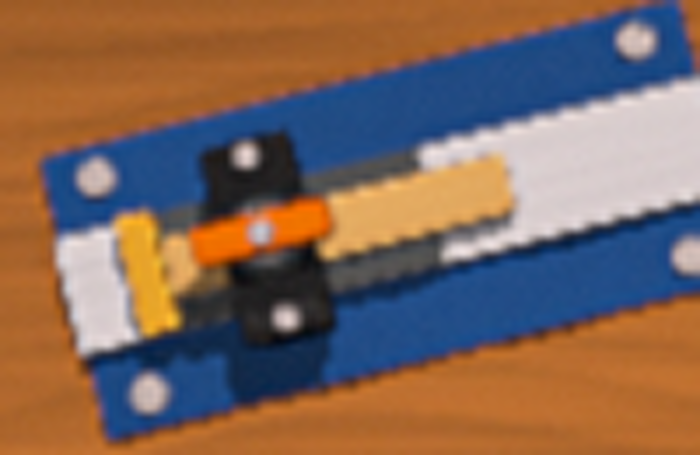

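The wing reads 105° in the image against 98° from the tool. That is within pixel error plus a few degrees of lag in the grip. The turn past the bite is therefore about 37 to 49°, inside the 30 to 60° window, so regripping isn't worth the risk. The blank's front meets the brass at crop (168,262) with no gap. Nothing is touching, so I hand the job in.

```bash
python3 -c "
from rig import ctrl
print(ctrl.sign_off())"
```

```text
the job is handed in; nothing more can be done
None
```

The blank is home against the brass stop and clamped about an eighth of a turn past the bite. I handed the job in at 18.6 s; it reports no verdict.

- **Blank:** I gripped it lightly (5 N) at the tail and slid it about 31 mm, the last few millimetres in small steps. It met the stop at about 5 N and moved no further. The last top view shows no gap at the stop. It also puts the tail at x of about -88 mm, where -90 is nominal; that is within pixel error.
- **Clamp:** I turned the knob 38° clockwise, regripped it a half turn back and went on clockwise. The moment jumped from about 0.05 to 0.43 N m between tool headings of 147° and 139°, and I let go at 98°.
- **A check that disagreed:** the last image puts the wing at about 105°, not the tool's 98°. That could be pixel error or some lag in the grip. Allowing for it, the knob is about 37 to 49° past the bite, inside the 30 to 60° window. I could not measure the foot's force directly.
- **Bench:** in the last top view the other things on the bench look unmoved, judged by eye. The gripper is clear of everything.

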